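# Second interlocking layer of kit boxes on a small pallet

### The arm

A 6-joint arm with a two-finger parallel gripper is mounted at the origin on the work surface. World frame = base frame: x ahead of the robot, y to its left, z up, the work surface at z = 0. Lengths are in m, angles in rad, forces in N, time in s.
With the tool pointing down it reaches from about 0.425 to 0.95 m from the base axis. Payload 3.5 kg.
Tool frame: the origin (TCP) lies between the finger pads; the fingertips stand 17 mm ahead of it and the grasp point (between the pads) lies 2 mm behind it; z points along the fingers, y is the direction in which the jaws open and shut (so a half turn about z gives the same grasp; the last joint's range is limited). The gripper opens to 85 mm and grips with 20 to 120 N. Pads are 22 mm wide; open, the fingers measure 114 mm over their backs; the gripper's body (76 mm by 85 mm) begins 54 mm behind the grasp point. The pads swing forward as they close: fully open they stand 13 mm farther back than shut.
Start: joints at [-1.349, 0.286, 1.577, -0, 1.279, -0.15], TCP at [0.245, -0.629, 0.248] pointing down, gripper open.
Joint ranges: [-2.77, 2.77], [-0.9, 2.22], [0.21, 2.48], [-1.53, 4.67], [0.24, 2.81], [-2.84, 2.84]. Speed limits (rad/s): [2.79, 2.79, 3.14, 3.14, 3.14, 3.14].

### API

Orientations are given as a unit quaternion [x, y, z, w].
In Python, from plant import ctrl gives the robot as it stands.
- The arm moves only by the tool carry_out, never from a script. Its argument "commands" is a list of rows, each an object with "delta_pos": the shift along the tool's x, y, z in m, a list of three; "delta_rot": the turn, a rotation vector about the tool's x, y, z in rad, a list of three; "claw": the opening in per cent of the stroke, from 0 (shut) to 100 (fully open). A call has 1 to 8 rows; each row is the pose to reach, as a shift and turn from the pose measured when the call began, along the tool's axes at that moment; what a row does not reach only later rows make up. A row lasts 1/12 s, in which the tool goes at most 41.7 mm and 7.16 degrees, less where a joint would pass 70% of its speed; a pose out of reach is approached as far as the arm can. A call with a gripper value outside its range is refused whole. The fingers move at their own pace and stop on an object; "force" is the grip in N (left out, the last holds). Time passes only in rows, so rows that repeat a pose let the fingers close. It gives the time, the measured TCP pose, the force and the opening at its end, in the units of the state.
- ctrl.get_state(): the state, without advancing time (a new reading comes with each control period).
- ctrl.read_camera(name): name is "side" or "top" or "wrist"; returns (picture, depth): 400x640x3 uint8, red, green, blue; 400x640 float32, m along the optical axis (not along the pixel's ray), 0 where there is no reading.
- ctrl.camera_info(name): a dict with "fx", "fy", "cx", "cy" (pixels), "rvec" (rotation vector, rad) and "tvec" (3), from world to camera coordinates, as OpenCV has them; the wrist camera has in their place "mount" (4x4, takes a point from camera to tool coordinates, whose origin is the TCP and whose axes are the flange's). Camera axes: x right, y down, z forward; pixel columns grow to the right and rows downward; lengths in m; the calibration is good to about 2 mm. The wrist camera is an equidistant fisheye: a pixel r from the principal point sees the ray r / f radians off the axis. A picture is of the moment at which its call begins: read the wrist's pose just before it. camera_info takes no time and is no camera call.
- ctrl.sign_off(): hands the job in, once; it reports no verdict.
The state is a dict: "time": time; "qpos": joint angles; "dq": joint speeds; "joint_efforts": joint torques, N m; "eef_pos": TCP position; "tcp_rot": TCP orientation; "contact_force": force on the tool from outside, world axes, zero at the start; "wrist_torque": the same for the moment, N m; "opening": opening from 0.0 (shut) to 1.0 (fully open).
Only numpy, scipy, OpenCV 4.12 (cv2) and the standard library are available. Lean on these libraries where they do the work, as an engineer would, in place of code of your own. Each camera call takes 0.05 s, during which the arm holds its last target.

### The job

The small pallet carries one layer of laser-cut plywood kit boxes: one crosswise at one end and two lengthwise side by side. Add the three loose boxes of that same full size as a second, interlocking layer: the same pattern turned end for end, so that the new crosswise box lies over the free ends of the two lower lengthwise boxes, all upright, with small gaps and edges in line with the layer below. Do not shift the bottom layer, and leave the square box, the half-height box and everything else on the bench where they are.

Things in the scene. Friction and masses are not known exactly. Their poses are not given: they have to be found in the camera images.
- pallet: small slatted wooden pallet, fixed to the bench, 116 (x) by 84 (y) mm, deck 20 mm above the bench; origin at the centre of its underside, x along its length, z up. It can stand at any yaw. The bottom layer on it is 98 (x) by 64 (y) mm, centred, 38 mm high, with 4 mm gaps: the two lengthwise boxes fill its -x part, the crosswise box its +x end. The second layer covers the same 98 by 64 mm, 58 to 96 mm above the bench.
- cross_place (a point): middle of the underside of the crosswise box of the second layer: at (-34, 0, 58) mm in the pallet's frame; that box's length lies along the pallet's y. It stands 4 mm from the ends of both lengthwise boxes of its layer.
- long_place_a (a point): middle of the underside of a lengthwise box of the second layer: at (17, +17, 58) mm in the pallet's frame; that box's length lies along the pallet's x.
- long_place_b (a point): middle of the underside of a lengthwise box of the second layer: at (17, -17, 58) mm in the pallet's frame; that box's length lies along the pallet's x.
- low_cross: Bottom layer, crosswise box, at (34, 0, 20) mm in the pallet's frame, its length along the pallet's y; loose; closed laser-cut plywood box, 64 (x) by 30 (y) by 38 (z) mm, about 120 g, finger joints with dark burnt edges, dark outline round the top and a small dark slot in its middle, running along x; origin at the centre of its underside, x along its length, z up.
- low_long_a: Bottom layer, lengthwise box, at (-17, +17, 20) mm in the pallet's frame, its length along the pallet's x; loose; the same kind of box, origin at the centre of its underside.
- low_long_b: Bottom layer, lengthwise box, at (-17, -17, 20) mm in the pallet's frame, its length along the pallet's x; loose; the same kind of box, origin at the centre of its underside.
- kit_1: One of three identical loose full-size boxes to be stacked, upright on the bench, any yaw: closed laser-cut plywood box, 64 (x) by 30 (y) by 38 (z) mm, about 120 g, finger joints with dark burnt edges, dark outline round the top and a small dark slot in its middle, running along x; origin at the centre of its underside, x along its length, z up.
- kit_2: One of three identical loose full-size boxes to be stacked, upright on the bench, any yaw: closed laser-cut plywood box, 64 (x) by 30 (y) by 38 (z) mm, about 120 g, finger joints with dark burnt edges, dark outline round the top and a small dark slot in its middle, running along x; origin at the centre of its underside, x along its length, z up.
- kit_3: One of three identical loose full-size boxes to be stacked, upright on the bench, any yaw: closed laser-cut plywood box, 64 (x) by 30 (y) by 38 (z) mm, about 120 g, finger joints with dark burnt edges, dark outline round the top and a small dark slot in its middle, running along x; origin at the centre of its underside, x along its length, z up.
- square_box: not to be used: square plywood box, 46 by 46 by 38 mm, standing among the kit boxes; origin at the centre of its underside.
- half_box: not to be used: half-height plywood box, 64 by 30 by 19 mm, standing among the kit boxes; origin at the centre of its underside.
- jar: bystander: closed jar, 52 mm across, 70 mm high; origin at the centre of its underside.
- tape: bystander: cardboard ring lying flat, 90 mm across, 22 mm high; origin at the centre of its underside.
- mug: bystander: white mug, 80 mm across, 90 mm high; origin at the centre of its underside.
- disc: bystander: engraved plywood disc lying flat, 110 mm across, 4 mm thick; origin at the centre of its underside.
- screwdriver: bystander: screwdriver lying on the bench along its x; origin under its middle.
- caliper: bystander: steel caliper lying on the bench, 160 mm long along its x, 12 mm high, jaws towards its -y.
Not all that is in view belongs to the job. Leave any blue, red or yellow look-alike of the kit_2 alone.

How it is judged:
At the end, for the whole second after the job is handed in: Each second-layer place (two lengthwise, one crosswise opposite the lower crosswise box) holds a kit box: underside centre within 8 mm of it, length within 0.14 rad of the due direction, upright within 0.08 rad, at rest. Each bottom-layer box is within 8 mm of its start (((distance between kit_1 and cross_place below 0.008 m and angle between the x axis of kit_1 and the y axis of pallet, either way round below 0.14 rad and angle between kit_1's own z axis and vertical below 0.08 rad) or (distance between kit_2 and cross_place below 0.008 m and angle between the x axis of kit_2 and the y axis of pallet, either way round below 0.14 rad and angle between kit_2's own z axis and vertical below 0.08 rad) or (distance between kit_3 and cross_place below 0.008 m and angle between the x axis of kit_3 and the y axis of pallet, either way round below 0.14 rad and angle between kit_3's own z axis and vertical below 0.08 rad)) and ((distance between kit_1 and long_place_a below 0.008 m and angle between the x axis of kit_1 and the x axis of pallet, either way round below 0.14 rad and angle between kit_1's own z axis and vertical below 0.08 rad) or (distance between kit_2 and long_place_a below 0.008 m and angle between the x axis of kit_2 and the x axis of pallet, either way round below 0.14 rad and angle between kit_2's own z axis and vertical below 0.08 rad) or (distance between kit_3 and long_place_a below 0.008 m and angle between the x axis of kit_3 and the x axis of pallet, either way round below 0.14 rad and angle between kit_3's own z axis and vertical below 0.08 rad)) and ((distance between kit_1 and long_place_b below 0.008 m and angle between the x axis of kit_1 and the x axis of pallet, either way round below 0.14 rad and angle between kit_1's own z axis and vertical below 0.08 rad) or (distance between kit_2 and long_place_b below 0.008 m and angle between the x axis of kit_2 and the x axis of pallet, either way round below 0.14 rad and angle between kit_2's own z axis and vertical below 0.08 rad) or (distance between kit_3 and long_place_b below 0.008 m and angle between the x axis of kit_3 and the x axis of pallet, either way round below 0.14 rad and angle between kit_3's own z axis and vertical below 0.08 rad)) and distance of each of low_cross, low_long_a, low_long_b from where it was at the start of the episode below 0.008 m and linear speed of each of kit_1, kit_2, kit_3 below 0.02 m/s); the robot touches nothing.
It fails at once if a bystander (an odd box or any other loose thing on the bench) is moved more than 25 mm (distance of any of square_box, half_box, jar, tape, mug, disc, screwdriver, caliper from where it was at the start of the episode above 0.025 m).
It also fails if it takes over 72 s, if anything falls off the work surface, if the arm or the gripper's body presses on something with over 40 N, if the wrist force passes 120 N, or if a joint passes its speed limit or range.

## Working session

There is one attempt and no reset: what is moved stays moved. The work goes in short steps, Python scripts to look and compute and a tool call to move; the robot and the scene stay as the last step left them, time stands still between calls to the robot, and variables do not carry over. Pictures are saved under pics/ and viewed, and the job is handed in when it is done.

Besides the shell and the picture viewer there is one more tool, called after "Emit:" in YAML: its name, and indented under it one key for each argument. carry_out: Moves the arm, as the interface text tells. Its arguments: {"type":"object","properties":{"commands":{"type":"array"},"force":{"type":"number"}},"required":["commands"]}

```bash
ls; mkdir -p pics; python3 - <<'E'
from plant import ctrl
import cv2,numpy as np
s=ctrl.get_state(); print(s)
for n in ["side","top","wrist"]:
    im,d=ctrl.read_camera(n); cv2.imwrite(f"pics/{n}0.png",im[:,:,::-1]); np.savez(f"{n}0.npz",im=im,d=d)
    print(n,ctrl.camera_info(n))
E
```

```text
pics
{'time': 0.0, 'qpos': array([-1.34899635e+00,  2.87183057e-01,  1.57816765e+00, -1.04966199e-05,
        1.27862723e+00, -1.50000355e-01]), 'dq': array([-9.34043269e-04, -7.24219306e-05,  8.22415108e-04, -9.21803747e-05,
       -4.57624468e-04,  3.96722850e-04]), 'joint_efforts': array([-4.18872705e-04, -4.05984342e+01, -2.92622459e+01, -1.44367082e-04,
        5.93338205e-03,  9.84098136e-07]), 'eef_pos': array([ 0.2451102 , -0.62825897,  0.24694061]), 'tcp_rot': array([ 9.82769291e-01,  1.84832622e-01, -4.78273490e-05, -1.19169531e-03]), 'contact_force': array([-1.21062468, -0.06158367,  0.35356064]), 'wrist_torque': array([-0.00629054, -0.03028271, -0.02717391]), 'opening': 0.9990638901013702}
side {'fx': 430.0978990214815, 'fy': 430.0978990214815, 'cx': 324.21421396775133, 'cy': 201.74490977803282, 'rvec': array([ 0.48580596, -2.55965014,  1.38656246]), 'tvec': array([0.4956446 , 0.14838251, 0.90563929])}
top {'fx': 516.4161893664011, 'fy': 516.4161893664011, 'cx': 329.5867425052758, 'cy': 190.33044996955277, 'rvec': array([ 2.17582441, -2.12982842,  0.14920708]), 'tvec': array([0.00683302, 0.53450233, 1.30498455])}
wrist {'fx': 309.70691628693146, 'fy': 309.70691628693146, 'cx': 326.41609044237794, 'cy': 199.96123663740585, 'mount': array([[ 3.19303693e-04, -9.54741036e-01, -2.97438148e-01,
         7.60506752e-02],
       [ 9.99999942e-01,  3.39726152e-04, -1.69676409e-05,
        -9.47541544e-04],
       [ 1.17247221e-04, -2.97438126e-01,  9.54741089e-01,
        -1.25316066e-01],
       [ 0.00000000e+00,  0.00000000e+00,  0.00000000e+00,
         1.00000000e+00]])}
```

View pics/top0.png

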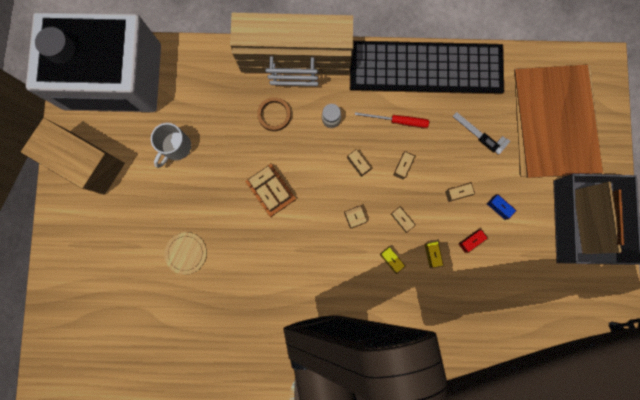

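View pics/side0.png

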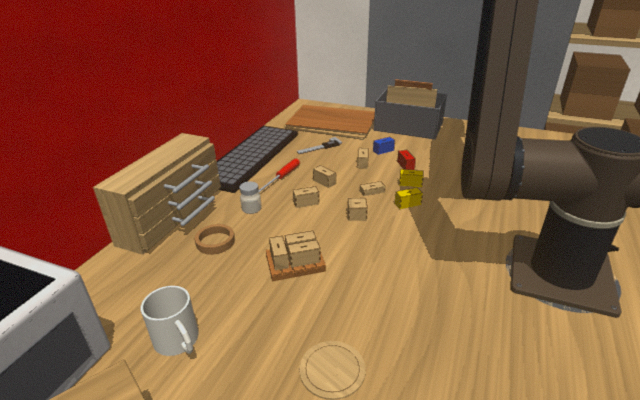

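View pics/wrist0.png

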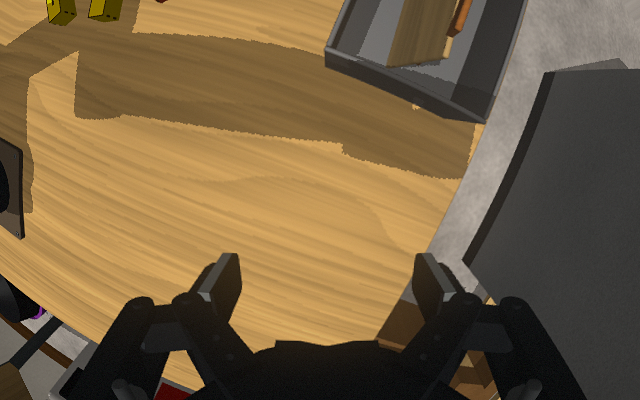

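```bash
cat > h.py <<'E'
import numpy as np,cv2
from scipy.spatial.transform import Rotation as R
from plant import ctrl
def world(n,d):
    c=ctrl.camera_info(n); Rm=cv2.Rodrigues(c['rvec'])[0]
    v,u=np.mgrid[:d.shape[0],:d.shape[1]]
    P=np.stack([(u-c['cx'])/c['fx']*d,(v-c['cy'])/c['fy']*d,d],-1)
    return (P-c['tvec'])@Rm   # R^T(P-t)
def cast(n,uv,z):
    c=ctrl.camera_info(n); Rm=cv2.Rodrigues(c['rvec'])[0]
    uv=np.atleast_2d(uv).astype(float)
    r=np.c_[(uv[:,0]-c['cx'])/c['fx'],(uv[:,1]-c['cy'])/c['fy'],np.ones(len(uv))]@Rm
    o=-Rm.T@c['tvec']; return o+r*((z-o[2])/r[:,2])[:,None]
def castw(uv,z,s):
    c=ctrl.camera_info('wrist');M=c['mount']
    uv=np.atleast_2d(uv).astype(float); x=uv[:,0]-c['cx'];y=uv[:,1]-c['cy'];r=np.hypot(x,y)+1e-9;t=r/c['fx']
    ray=np.c_[np.sin(t)*x/r,np.sin(t)*y/r,np.cos(t)]
    Rt=R.from_quat(s['tcp_rot']).as_matrix()
    w=ray@M[:3,:3].T@Rt.T; o=Rt@M[:3,3]+s['eef_pos']
    return o+w*((z-o[2])/w[:,2])[:,None]
E
python3 - <<'E'
from h import *
f=np.load('top0.npz');d=f['d'];im=f['im'];W=world('top',d)
m=((W[...,2]>.01)&(d>0)).astype(np.uint8); m[:130]=0;m[290:]=0;m[:,:230]=0;m[:,520:]=0
n,l,st,ce=cv2.connectedComponentsWithStats(m)
for i in range(1,n):
    if st[i,4]<30: continue
    z=W[...,2][l==i]; zt=np.percentile(z,80)
    p=W[l==i][np.abs(z-zt)<.006][:,:2].astype(np.float32)
    print(ce[i].round(),st[i,4],'zt',zt.round(4),cv2.minAreaRect(p*1000))
cv2.imwrite('pics/c.png',cv2.resize(im[90:280,230:530,::-1],(800,507),interpolation=cv2.INTER_CUBIC))
E
```

```text
[489. 142.] 178 zt 0.0148 ((678.9889526367188, -401.8829345703125), (82.852294921875, 33.96684265136719), 62.64643096923828)
[358. 162.] 328 zt 0.04 ((611.46923828125, -56.52430725097656), (64.49858856201172, 30.441425323486328), 38.36703109741211)
[404. 165.] 316 zt 0.0405 ((606.9038696289062, -175.10301208496094), (30.173368453979492, 64.13958740234375), 65.94145202636719)
[270. 190.] 1399 zt 0.0595 ((534.611328125, 174.988525390625), (98.91422271728516, 63.98066711425781), 36.63828659057617)
[460. 192.] 327 zt 0.0402 ((538.5725708007812, -322.60211181640625), (30.193523406982422, 65.2243881225586), 17.12592315673828)
[501. 207.] 382 zt 0.0399 ((502.36181640625, -430.9380187988281), (64.19386291503906, 32.37132263183594), 49.40474319458008)
[355. 217.] 336 zt 0.0404 ((467.6220703125, -49.52951431274414), (46.234493255615234, 45.89786911010742), 22.752351760864258)
[403. 219.] 294 zt 0.0212 ((465.00384521484375, -174.79457092285156), (63.811981201171875, 31.060970306396484), 39.98002624511719)
[473. 241.] 356 zt 0.04 ((412.0956115722656, -355.02484130859375), (30.351179122924805, 65.90321350097656), 36.75254440307617)
[434. 255.] 349 zt 0.0398 ((374.9531555175781, -253.27203369140625), (63.99374771118164, 31.01211929321289), 12.83176040649414)
[392. 260.] 325 zt 0.0402 ((358.6797790527344, -146.1857147216797), (64.1858139038086, 30.000247955322266), 41.11726379394531)
```

View pics/c.png

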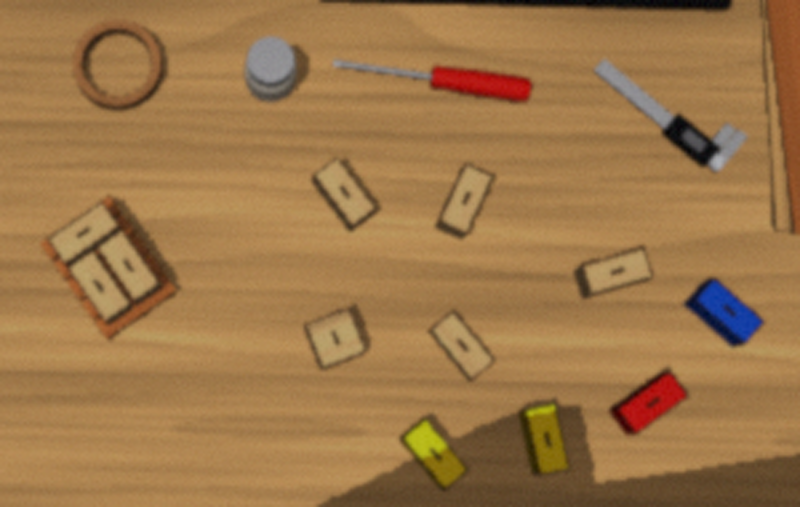

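Candidates in the top view:
- Full-size plain boxes, tops at about 40 mm: (360,162), (404,165) and (461,192).
- Half-height box, top at 21 mm: (403,219).
- Square box: (356,216).
- Coloured look-alikes: blue (501,207), red (473,241), yellow (434,255) and (392,260).
- The three boxes already on the pallet: around (270,190).

I choose the three plain 64x30 boxes about 40 mm high. The crop agrees: plain wood with a central slot. Pallet yaw is about +36.6°, and its crosswise end is at the upper left.

I'll grip all boxes by their ends, because a finger won't fit in a 4 mm gap beside a box. The two lengthwise boxes go first, then the crosswise one.

```bash
cat >> h.py <<'E'
def delta(x,y,z,yawdeg):
    """target TCP (mm), tool y axis direction in deg (mod 180), tool down"""
    s=ctrl.get_state(); Rt=R.from_quat(s['tcp_rot'])
    best=None
    for k in (-360,-180,0,180,360):
        a=np.radians(yawdeg+k)
        ty=np.array([np.cos(a),np.sin(a),0]);tz=np.array([0,0,-1.]);tx=np.cross(ty,tz)
        T=R.from_matrix(np.c_[tx,ty,tz]); dr=(Rt.inv()*T).as_rotvec()
        q1=np.degrees(np.arctan2(y,x)); q6=(q1-(yawdeg+k)+180)%360-180
        if abs(q6)>155: continue
        if best is None or np.linalg.norm(dr)<np.linalg.norm(best[0]): best=(dr,q6)
    dp=Rt.inv().apply(np.array([x,y,z])/1000-s['eef_pos'])
    print('t',round(s['time'],2),'pos',(s['eef_pos']*1000).round(1),'open',round(s['opening'],3),'F',s['contact_force'].round(1),'q6 now',round(np.degrees(s['qpos'][5])),'->',best[1].round())
    print('delta_pos',dp.round(4).tolist(),'delta_rot',best[0].round(4).tolist())
E
python3 -c "
from h import *
delta(538.6,-322.6,200,-72.9)"
```

```text
t 0.15 pos [ 245.1 -628.4  247.2] open 0.997 F [ 0.7 -0.1  1.1] q6 now -9 -> 42.0
delta_pos [0.3845, -0.1782, 0.0477] delta_rot [-0.0019, -0.0002, 0.0734]
```

Emit:
carry_out:
  commands:
    - {"delta_pos": [0.384, -0.178, 0.048], "delta_rot": [-0.002, 0, 0.073], "claw": 100}
    - {"delta_pos": [0.384, -0.178, 0.048], "delta_rot": [-0.002, 0, 0.073], "claw": 100}
    - {"delta_pos": [0.384, -0.178, 0.048], "delta_rot": [-0.002, 0, 0.073], "claw": 100}
    - {"delta_pos": [0.384, -0.178, 0.048], "delta_rot": [-0.002, 0, 0.073], "claw": 100}
    - {"delta_pos": [0.384, -0.178, 0.048], "delta_rot": [-0.002, 0, 0.073], "claw": 100}
    - {"delta_pos": [0.384, -0.178, 0.048], "delta_rot": [-0.002, 0, 0.073], "claw": 100}
    - {"delta_pos": [0.384, -0.178, 0.048], "delta_rot": [-0.002, 0, 0.073], "claw": 100}
    - {"delta_pos": [0.384, -0.178, 0.048], "delta_rot": [-0.002, 0, 0.073], "claw": 100}

```text
time: 0.82
eef_pos: [0.4752, -0.3879, 0.2098]
tcp_rot: [0.989, 0.149, 0.0, -0.0]
contact_force: [-0.5, -0.6, 0.3]
opening: 0.999
```

```bash
python3 -c "
from h import *
delta(538.6,-322.6,200,-72.9)"
```

```text
t 0.82 pos [ 475.2 -387.9  209.8] open 0.999 F [-0.5 -0.6  0.3] q6 now 24 -> 42.0
delta_pos [0.0798, -0.0437, 0.0098] delta_rot [-0.0001, -0.0001, 0.0002]
```

Emit:
carry_out:
  commands:
    - {"delta_pos": [0.08, -0.044, 0.01], "delta_rot": [0, 0, 0], "claw": 100}
    - {"delta_pos": [0.08, -0.044, 0.01], "delta_rot": [0, 0, 0], "claw": 100}
    - {"delta_pos": [0.08, -0.044, 0.01], "delta_rot": [0, 0, 0], "claw": 100}
    - {"delta_pos": [0.08, -0.044, 0.01], "delta_rot": [0, 0, 0], "claw": 100}
    - {"delta_pos": [0.08, -0.044, 0.01], "delta_rot": [0, 0, 0], "claw": 100}

```text
time: 1.23
eef_pos: [0.5386, -0.3221, 0.1994]
tcp_rot: [0.989, 0.15, -0.001, -0.0]
contact_force: [-1.0, -1.2, -0.0]
opening: 0.997
```

```bash
python3 -c "
from h import *
delta(538.6,-322.6,200,-72.9)
s=ctrl.get_state();im,d=ctrl.read_camera('wrist');np.savez('w1.npz',im=im,d=d,pos=s['eef_pos'],rot=s['tcp_rot']);cv2.imwrite('pics/w1.png',im[:,:,::-1])"
```

```text
t 1.23 pos [ 538.6 -322.1  199.4] open 0.997 F [-1.  -1.2 -0. ] q6 now 33 -> 42.0
delta_pos [-0.0002, 0.0005, -0.0006] delta_rot [-0.0004, 0.001, 0.0017]
```

View pics/w1.png

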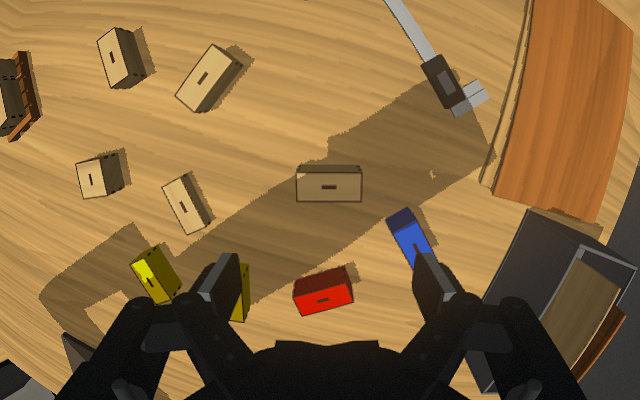

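```bash
cat >> h.py <<'E'
def wworld(d,pos,rot):
    c=ctrl.camera_info('wrist');M=c['mount']
    v,u=np.mgrid[:d.shape[0],:d.shape[1]].astype(float);x=u-c['cx'];y=v-c['cy'];r=np.hypot(x,y)+1e-9;t=r/c['fx']
    ray=np.stack([np.sin(t)*x/r,np.sin(t)*y/r,np.cos(t)],-1)
    ray=ray/np.maximum(ray[...,2:],.05)
    P=ray*d[...,None]; P=P@M[:3,:3].T+M[:3,3]
    return P@R.from_quat(rot).as_matrix().T+pos
def rects(W,d,zlo,zhi,ok=None,amin=150):
    m=((W[...,2]>zlo)&(W[...,2]<zhi)&(d>0)).astype(np.uint8)
    if ok is not None: m&=ok
    m=cv2.morphologyEx(m,cv2.MORPH_OPEN,np.ones((3,3),np.uint8))
    n,l,st,ce=cv2.connectedComponentsWithStats(m)
    for i in range(1,n):
        if st[i,4]<amin: continue
        p=W[l==i]
        q=cv2.minAreaRect((p[:,:2]*1000).astype(np.float32)); c,(w,h),a=q
        if w<h: w,h,a=h,w,a+90
        print('px',ce[i].round(),'z',np.median(p[:,2]).round(4),'c',np.round(c,1),'size',round(w,1),round(h,1),'yaw',round((a+90)%180-90,1))
E
python3 - <<'E'
from h import *
f=np.load('w1.npz');W=wworld(f['d'],f['pos'],f['rot'])
rects(W,f['d'],.030,.048)
rects(W,f['d'],.052,.068)
E
```

```text
px [114.  58.] z 0.0377 c [611.3 -56.6] size 65.3 32.1 yaw 37.8
px [204.  78.] z 0.0377 c [ 606.9 -175.9] size 64.7 31.8 yaw -24.2
px [10. 96.] z 0.0389 c [535.2 147.8] size 116.5 57.0 yaw 3.1
px [ 93. 178.] z 0.0376 c [467.6 -49.6] size 49.1 46.1 yaw -67.1
px [329. 186.] z 0.0377 c [ 538.8 -323.2] size 64.3 29.9 yaw -72.9
px [411. 239.] z 0.0376 c [ 507.5 -425.6] size 51.3 30.4 yaw 48.8
px [524. 258.] z 0.0388 c [ 521.4 -579.1] size 117.9 11.1 yaw -4.1
px [151. 280.] z 0.0375 c [ 358.7 -146.7] size 64.9 32.7 yaw 41.2
px [323. 297.] z 0.0375 c [ 412.4 -355.6] size 65.2 31.5 yaw -53.0
px [239. 310.] z 0.0375 c [ 366.2 -268.8] size 46.6 16.8 yaw -7.8
px [631. 390.] z 0.0387 c [  221.8 -1419.2] size 107.5 80.2 yaw -83.5
px [  3. 107.] z 0.0572 c [532.2 137.8] size 70.0 30.0 yaw 9.2
px [537. 260.] z 0.06 c [ 531.9 -578.8] size 99.4 14.8 yaw -7.0
px [475. 360.] z 0.0604 c [ 377.5 -579.2] size 34.6 4.6 yaw 1.0
```

The wrist view shows the target box at (329,184). Its centre measures (538.8, -323.2), within 1 mm of the top camera. Descending on it.

Emit:
carry_out:
  commands:
    - {"delta_pos": [0, 0.001, 0.13], "delta_rot": [0, 0, 0], "claw": 100}
    - {"delta_pos": [0, 0.001, 0.13], "delta_rot": [0, 0, 0], "claw": 100}
    - {"delta_pos": [0, 0.001, 0.13], "delta_rot": [0, 0, 0], "claw": 100}
    - {"delta_pos": [0, 0.001, 0.13], "delta_rot": [0, 0, 0], "claw": 100}
    - {"delta_pos": [0, 0.001, 0.16], "delta_rot": [0, 0, 0], "claw": 100}
    - {"delta_pos": [0, 0.001, 0.18], "delta_rot": [0, 0, 0], "claw": 100}
    - {"delta_pos": [0, 0.001, 0.18], "delta_rot": [0, 0, 0], "claw": 100}

```text
time: 1.87
eef_pos: [0.5355, -0.3239, 0.0167]
tcp_rot: [0.989, 0.148, -0.003, -0.002]
contact_force: [-0.6, 0.3, -0.4]
opening: 0.999
```

```bash
python3 -c "
from h import *
delta(538.7,-323,18,-72.9)
s=ctrl.get_state();im,d=ctrl.read_camera('wrist');cv2.imwrite('pics/w2.png',im[:,:,::-1])
im,d=ctrl.read_camera('side');cv2.imwrite('pics/s2.png',cv2.resize(im[100:250,280:480,::-1],(800,600)))"
```

```text
t 1.87 pos [ 535.5 -323.9   16.7] open 0.999 F [-0.6  0.3 -0.4] q6 now 33 -> 42.0
delta_pos [0.0033, 0.0001, -0.0013] delta_rot [-0.0057, 0.0046, -0.0023]
```

View pics/w2.png

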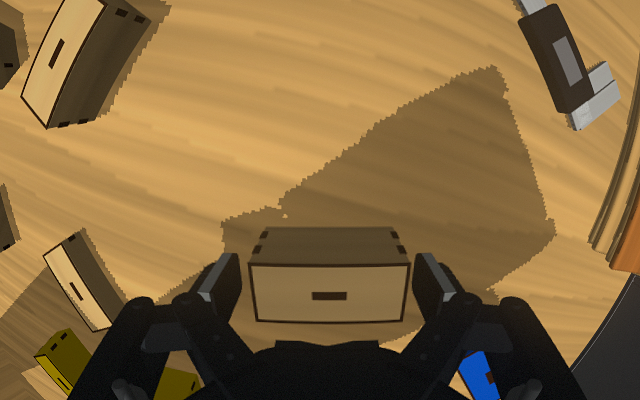

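View pics/s2.png

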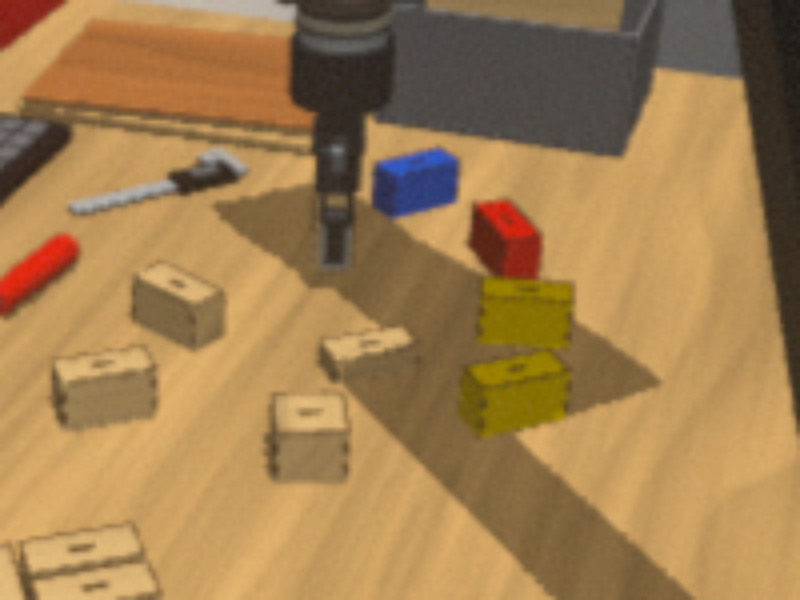

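The box, spanning (250–410, 262–322), sits centred between the pads. I'll trim the tool x by 3 mm and close.

Emit:
carry_out:
  commands:
    - {"delta_pos": [0.003, 0, -0.001], "delta_rot": [-0.005, 0.004, -0.002], "claw": 100}
    - {"delta_pos": [0.003, 0, -0.001], "delta_rot": [-0.005, 0.004, -0.002], "claw": 100}
    - {"delta_pos": [0.003, 0, -0.001], "delta_rot": [-0.005, 0.004, -0.002], "claw": 60}
    - {"delta_pos": [0.003, 0, -0.001], "delta_rot": [-0.005, 0.004, -0.002], "claw": 50}
    - {"delta_pos": [0.003, 0, -0.001], "delta_rot": [-0.005, 0.004, -0.002], "claw": 50}
    - {"delta_pos": [0.003, 0, -0.001], "delta_rot": [-0.005, 0.004, -0.002], "claw": 50}
  force: 40

```text
time: 2.47
eef_pos: [0.5421, -0.3252, 0.024]
tcp_rot: [0.989, 0.149, 0.003, 0.003]
contact_force: [-0.8, 0.5, 6.6]
opening: 0.742
```

```bash
python3 -c "
from h import *
delta(538.7,-323,18,-72.9)
delta(538.7,-323,200,-72.9)
s=ctrl.get_state();im,d=ctrl.read_camera('wrist');cv2.imwrite('pics/w3.png',im[:,:,::-1])"
```

```text
t 2.47 pos [ 542.1 -325.2   24. ] open 0.742 F [-0.8  0.5  6.6] q6 now 33 -> 42.0
delta_pos [-0.0026, -0.0032, 0.0059] delta_rot [0.0078, -0.005, 0.0006]
t 2.47 pos [ 542.1 -325.2   24. ] open 0.742 F [-0.8  0.5  6.6] q6 now 33 -> 42.0
delta_pos [-0.0017, -0.0018, -0.1761] delta_rot [0.0078, -0.005, 0.0006]
```

View pics/w3.png

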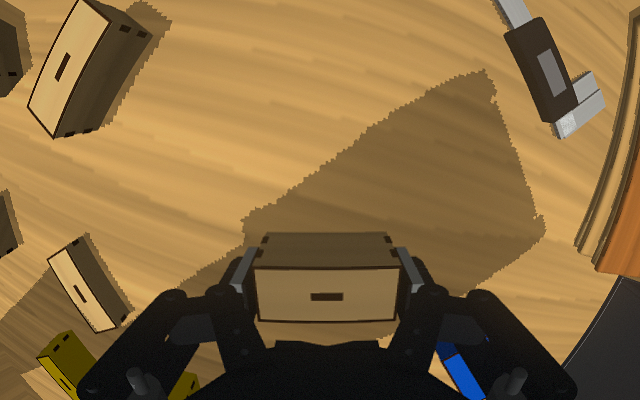

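Emit:
carry_out:
  commands:
    - {"delta_pos": [-0.002, -0.002, -0.03], "delta_rot": [0.008, -0.005, 0], "claw": 50}
    - {"delta_pos": [-0.002, -0.002, -0.06], "delta_rot": [0.008, -0.005, 0], "claw": 50}
    - {"delta_pos": [-0.002, -0.002, -0.06], "delta_rot": [0.008, -0.005, 0], "claw": 50}
    - {"delta_pos": [-0.002, -0.002, -0.06], "delta_rot": [0.008, -0.005, 0], "claw": 50}
    - {"delta_pos": [-0.002, -0.002, -0.06], "delta_rot": [0.008, -0.005, 0], "claw": 50}

```text
time: 2.93
eef_pos: [0.5386, -0.323, 0.0831]
tcp_rot: [0.989, 0.149, -0.001, -0.001]
contact_force: [-0.1, 0.0, -0.3]
opening: 0.74
```

```bash
python3 -c "
from h import *
delta(538.7,-323,200,-72.9)
im,d=ctrl.read_camera('side');cv2.imwrite('pics/s4.png',cv2.resize(im[100:200,320:420,::-1],(600,600)))
im,d=ctrl.read_camera('wrist');cv2.imwrite('pics/w4.png',im[:,:,::-1])"
```

```text
t 2.93 pos [ 538.6 -323.    83.1] open 0.74 F [-0.1  0.  -0.3] q6 now 33 -> 42.0
delta_pos [0.0, -0.0001, -0.1169] delta_rot [-0.0015, 0.0009, 0.0007]
```

View pics/s4.png

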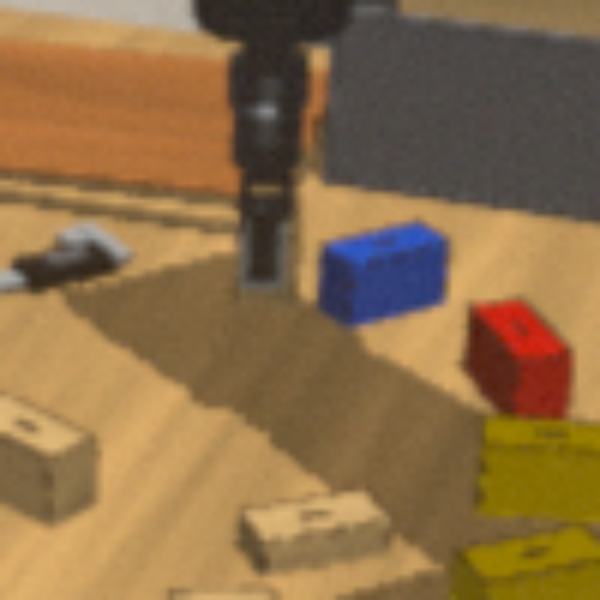

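View pics/w4.png

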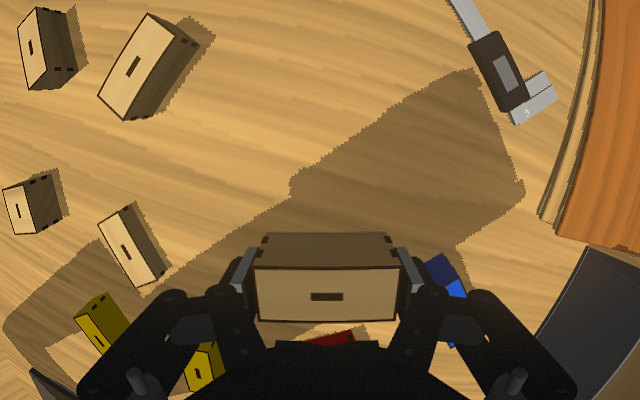

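```bash
python3 -c "
from h import *
s=ctrl.get_state();print(s['eef_pos'])
im,d=ctrl.read_camera('wrist');W=wworld(d,s['eef_pos'],s['tcp_rot'])
print('boxtop',W[305:315,300:350,2].mean(), W[275:285,270:380,2].mean())
im,d=ctrl.read_camera('side');W=world('side',d)
for v in range(132,156): print(v,[(W[v,u]*1000).round().astype(int).tolist() for u in (361,364,367,369)])
"
```

```text
[ 0.53794159 -0.32252355  0.08174877]
boxtop 0.09593241695343048 0.09581456375832743
132 [[525, -258, 131], [541, -341, 95], [509, -261, 132], [529, -355, 90]]
133 [[527, -264, 125], [517, -262, 128], [510, -265, 128], [525, -341, 93]]
134 [[525, -260, 124], [518, -263, 124], [510, -265, 125], [524, -336, 93]]
135 [[526, -262, 120], [518, -264, 121], [510, -268, 120], [520, -324, 95]]
136 [[525, -261, 118], [519, -269, 115], [509, -266, 118], [519, -322, 93]]
137 [[202, 812, 623], [522, -280, 107], [517, -291, 103], [517, -314, 93]]
138 [[532, -282, 101], [523, -282, 103], [516, -291, 100], [515, -307, 94]]
139 [[532, -283, 98], [524, -287, 98], [516, -289, 98], [513, -301, 93]]
140 [[532, -285, 94], [522, -279, 98], [515, -289, 95], [512, -298, 92]]
141 [[533, -288, 90], [523, -283, 93], [515, -289, 92], [512, -298, 89]]
142 [[532, -283, 88], [522, -281, 91], [515, -289, 88], [512, -299, 85]]
143 [[532, -285, 84], [521, -278, 89], [515, -289, 86], [512, -300, 81]]
144 [[532, -286, 81], [523, -286, 82], [515, -290, 82], [511, -296, 80]]
145 [[531, -283, 79], [521, -280, 82], [515, -289, 79], [512, -300, 75]]
146 [[532, -285, 75], [521, -280, 79], [515, -291, 75], [511, -299, 72]]
147 [[531, -283, 73], [524, -292, 70], [514, -287, 74], [511, -297, 70]]
148 [[533, -289, 66], [523, -288, 69], [515, -292, 68], [511, -300, 65]]
149 [[534, -293, 61], [525, -294, 62], [516, -297, 62], [511, -299, 62]]
150 [[533, -291, 59], [524, -291, 61], [515, -293, 61], [509, -293, 62]]
151 [[566, -401, -1], [558, -407, -2], [516, -297, 56], [511, -299, 56]]
152 [[565, -398, -3], [555, -400, -2], [545, -400, -1], [539, -401, 0]]
153 [[562, -389, -2], [553, -392, -2], [544, -396, -2], [538, -400, -3]]
154 [[560, -382, -1], [551, -387, -3], [541, -385, 0], [537, -396, -4]]
155 [[559, -380, -4], [549, -380, -2], [540, -383, -2], [533, -382, 0]]
```

```bash
cat >> h.py <<'E'
def held():
    s=ctrl.get_state();im,d=ctrl.read_camera('wrist')
    W=wworld(d,s['eef_pos'],s['tcp_rot']);T=R.from_quat(s['tcp_rot']).inv().apply((W-s['eef_pos']).reshape(-1,3)).reshape(W.shape)
    m=((np.abs(T[...,0])<.04)&(np.abs(T[...,1])<.045)&(T[...,2]>-.025)&(T[...,2]<-.005)).astype(np.uint8)
    hsv=cv2.cvtColor(im,cv2.COLOR_RGB2HSV); m&=((hsv[...,1]>60)).astype(np.uint8)
    m=cv2.morphologyEx(m,cv2.MORPH_OPEN,np.ones((3,3),np.uint8))
    n,l,st,ce=cv2.connectedComponentsWithStats(m)
    i=1+st[1:,4].argmax(); p=T[l==i]*1000
    z=np.median(p[:,2]); p=p[np.abs(p[:,2]-z)<2]
    print('held box, tool frame: z top',z.round(1),cv2.minAreaRect(p[:,:2].astype(np.float32)),'x',np.percentile(p[:,0],[1,99]).round(1),'y',np.percentile(p[:,1],[1,99]).round(1),'px',ce[i].round(), 'zslope',np.polyfit(p[:,1],p[:,2],1).round(3),np.polyfit(p[:,0],p[:,2],1).round(3))
E
python3 -c "
from h import *
held()
delta(538.1,198.8,200,36.6)"
```

```text
held box, tool frame: z top -13.7 ((-2.4599838256835938, -0.9234504699707031), (66.2034912109375, 31.91594123840332), 89.38697052001953) x [-17.2  12.8] y [-32.3  30.7] px [326. 289.] zslope [ 7.0000e-03 -1.3707e+01] [ 8.0000e-03 -1.3705e+01]
t 3.18 pos [ 538.3 -322.9   82.2] open 0.741 F [-0.9 -0.2 -0.3] q6 now 33 -> -16.0
delta_pos [0.1533, -0.4989, -0.1167] delta_rot [-0.0035, -0.0016, -1.9106]
```

Emit:
carry_out:
  commands:
    - {"delta_pos": [0, 0, -0.08], "delta_rot": [0, 0, 0], "claw": 50}
    - {"delta_pos": [0, 0, -0.117], "delta_rot": [0, 0, -0.1], "claw": 50}
    - {"delta_pos": [0.02, -0.05, -0.117], "delta_rot": [0, 0, -0.25], "claw": 50}
    - {"delta_pos": [0.03, -0.1, -0.117], "delta_rot": [0, 0, -0.37], "claw": 50}
    - {"delta_pos": [0.06, -0.14, -0.117], "delta_rot": [0, 0, -0.5], "claw": 50}
    - {"delta_pos": [0.08, -0.18, -0.117], "delta_rot": [0, 0, -0.62], "claw": 50}
    - {"delta_pos": [0.09, -0.22, -0.117], "delta_rot": [0, 0, -0.74], "claw": 50}
    - {"delta_pos": [0.1, -0.25, -0.117], "delta_rot": [0, 0, -0.86], "claw": 50}

```text
time: 3.85
eef_pos: [0.5592, -0.0796, 0.1992]
tcp_rot: [0.838, 0.546, -0.0, -0.002]
contact_force: [0.2, 0.2, -1.0]
opening: 0.741
```

```bash
python3 -c "
from h import *
delta(537.4,201.1,180,36.6)"
```

```text
t 3.85 pos [559.2 -79.6 199.2] open 0.741 F [ 0.2  0.2 -1. ] q6 now 5 -> -16.0
delta_pos [0.2479, -0.1333, 0.0199] delta_rot [-0.0025, -0.0028, -1.0548]
```

Emit:
carry_out:
  commands:
    - {"delta_pos": [0.248, -0.133, 0.01], "delta_rot": [-0.002, -0.003, -1.055], "claw": 50}
    - {"delta_pos": [0.248, -0.133, 0.01], "delta_rot": [-0.002, -0.003, -1.055], "claw": 50}
    - {"delta_pos": [0.248, -0.133, 0.01], "delta_rot": [-0.002, -0.003, -1.055], "claw": 50}
    - {"delta_pos": [0.248, -0.133, 0.01], "delta_rot": [-0.002, -0.003, -1.055], "claw": 50}
    - {"delta_pos": [0.248, -0.133, 0.01], "delta_rot": [-0.002, -0.003, -1.055], "claw": 50}
    - {"delta_pos": [0.248, -0.133, 0.01], "delta_rot": [-0.002, -0.003, -1.055], "claw": 50}
    - {"delta_pos": [0.248, -0.133, 0.01], "delta_rot": [-0.002, -0.003, -1.055], "claw": 50}
    - {"delta_pos": [0.248, -0.133, 0.01], "delta_rot": [-0.002, -0.003, -1.055], "claw": 50}

```text
time: 4.52
eef_pos: [0.536, 0.2064, 0.1889]
tcp_rot: [0.471, 0.882, 0.0, -0.002]
contact_force: [-0.6, -1.2, -1.0]
opening: 0.747
```

```bash
python3 -c "
from h import *
delta(537.4,201.1,160,36.6)"
```

```text
t 4.52 pos [536.  206.4 188.9] open 0.747 F [-0.6 -1.2 -1. ] q6 now -23 -> -16.0
delta_pos [-0.0052, -0.0018, 0.0289] delta_rot [-0.0009, -0.0031, -0.0487]
```

Emit:
carry_out:
  commands:
    - {"delta_pos": [-0.005, -0.002, 0.029], "delta_rot": [-0.001, -0.003, -0.049], "claw": 50}
    - {"delta_pos": [-0.005, -0.002, 0.029], "delta_rot": [-0.001, -0.003, -0.049], "claw": 50}
    - {"delta_pos": [-0.005, -0.002, 0.029], "delta_rot": [-0.001, -0.003, -0.049], "claw": 50}
    - {"delta_pos": [-0.005, -0.002, 0.029], "delta_rot": [-0.001, -0.003, -0.049], "claw": 50}

```text
time: 4.85
eef_pos: [0.537, 0.2008, 0.1597]
tcp_rot: [0.45, 0.893, -0.0, -0.0]
contact_force: [0.1, -0.2, -0.2]
opening: 0.743
```

```bash
python3 -c "
from h import *
held()
delta(537.4,201.1,84,36.6)
s=ctrl.get_state()
im,d=ctrl.read_camera('wrist');cv2.imwrite('pics/w5.png',im[:,:,::-1])
np.savez('w5.npz',im=im,d=d,pos=s['eef_pos'],rot=s['tcp_rot'])
W=wworld(d,s['eef_pos'],s['tcp_rot']); rects(W,d,.05,.065)
im,d=ctrl.read_camera('side');cv2.imwrite('pics/s5.png',cv2.resize(im[180:300,220:380,::-1],(800,600)))
"
```

```text
held box, tool frame: z top -13.8 ((-1.3597288131713867, 0.3112030029296875), (31.892868041992188, 66.35464477539062), 0.12985262274742126) x [-16.2  13.9] y [-31.2  31.8] px [326. 289.] zslope [ 6.0000e-03 -1.3797e+01] [ 9.0000e-03 -1.3795e+01]
t 4.9 pos [537.7 200.8 160.6] open 0.743 F [-0.1 -0.4  0. ] q6 now -26 -> -16.0
delta_pos [0.0004, -0.0001, 0.0766] delta_rot [0.0008, 0.0003, -0.0017]
px [551.  82.] z 0.0577 c [632.5 415.2] size 75.7 29.1 yaw -43.1
px [594.  81.] z 0.0577 c [667.  451.8] size 68.6 27.7 yaw -42.4
px [636. 104.] z 0.0553 c [746.4 502.4] size 46.9 20.4 yaw -50.7
px [281. 211.] z 0.0577 c [515.6 171.4] size 64.3 49.1 yaw 36.2
px [346. 210.] z 0.0577 c [553.  207.5] size 35.6 29.4 yaw -53.5
px [554. 325.] z 0.0563 c [857.6 243.9] size 57.5 17.0 yaw 78.9
```

View pics/w5.png

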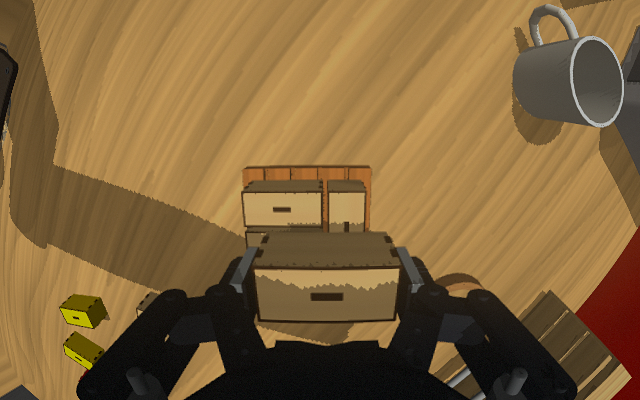

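View pics/s5.png

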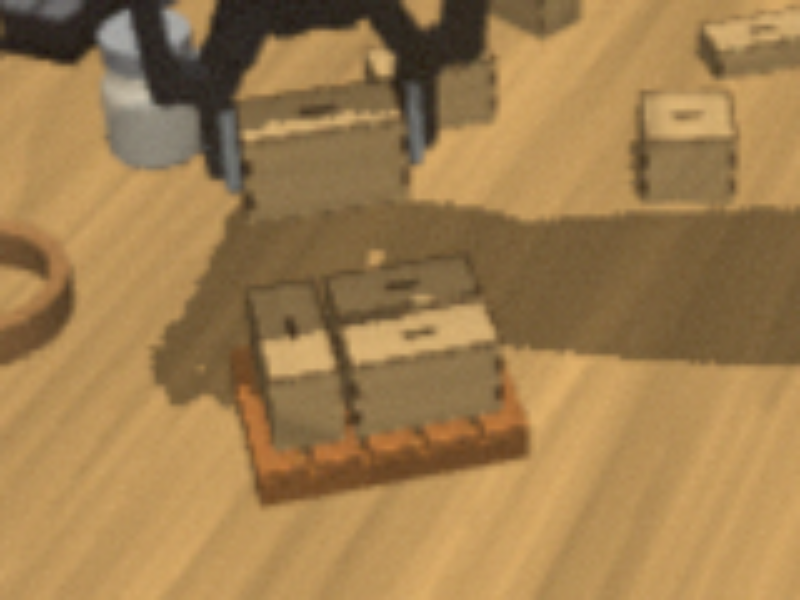

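```bash
python3 -c "
from h import *
f=np.load('w5.npz');W=wworld(f['d'],f['pos'],f['rot'])
a=np.radians(36.6);X=(W[...,0]*1000-534.6);Y=(W[...,1]*1000-175)
px=X*np.cos(a)+Y*np.sin(a);py=-X*np.sin(a)+Y*np.cos(a)
m=(abs(W[...,2]-.0577)<.004)&(abs(px)<70)&(abs(py)<50)
p=np.percentile
L=m&(px<16)&(py>0);C=m&(px>17)
print('long x',p(px[L],[1,99]),'y',p(py[L],[1,99]),'cross x',p(px[C],[1,99]),'y',p(py[C],99))
"
```

```text
long x [-48.72030405  14.68990987] y [ 2.32426561 32.59097921] cross x [19.43881941 48.20351346] y 32.5839157191864
```

Emit:
carry_out:
  commands:
    - {"delta_pos": [0, 0, 0.03], "delta_rot": [0.001, 0, -0.002], "claw": 50}
    - {"delta_pos": [0, 0, 0.055], "delta_rot": [0.001, 0, -0.002], "claw": 50}
    - {"delta_pos": [0, 0, 0.068], "delta_rot": [0.001, 0, -0.002], "claw": 50}
    - {"delta_pos": [0, 0, 0.072], "delta_rot": [0.001, 0, -0.002], "claw": 50}
    - {"delta_pos": [0, 0, 0.072], "delta_rot": [0.001, 0, -0.002], "claw": 50}
    - {"delta_pos": [0, 0, 0.072], "delta_rot": [0.001, 0, -0.002], "claw": 50}

```text
time: 5.5
eef_pos: [0.539, 0.2009, 0.0904]
tcp_rot: [0.449, 0.893, 0.001, 0.001]
contact_force: [0.6, -0.8, -1.0]
opening: 0.745
```

```bash
cat >> h.py <<'E'
def placed(pos=None):
    s=ctrl.get_state();im,d=ctrl.read_camera('wrist')
    W=wworld(d,s['eef_pos'],s['tcp_rot'])
    a=np.radians(36.6);X=(W[...,0]*1000-534.6);Y=(W[...,1]*1000-175)
    px=X*np.cos(a)+Y*np.sin(a);py=-X*np.sin(a)+Y*np.cos(a)
    return im,d,W,px,py
E
python3 -c "
from h import *
held()
delta(537.4,201.1,82.5,36.6)
im,d,W,px,py=placed()
T=W[...,2]
m=(px>-30)&(px<60)&(py>-10)&(py<45)&(T>.085)&(T<.115)
m[:235]=0;m[325:]=0;m[:,:250]=0;m[:,400:]=0
p=np.percentile
print('z',p(T[m],50),'x',p(px[m],[1,99]),'y',p(py[m],[1,99]))
"
```

```text
held box, tool frame: z top -13.8 ((-1.4471492767333984, 0.3167610168457031), (66.41778564453125, 32.06375503540039), 89.71266174316406) x [-16.2  13.9] y [-31.2  31.8] px [326. 289.] zslope [ 6.0000e-03 -1.3785e+01] [ 1.0000e-02 -1.3784e+01]
t 5.55 pos [539.4 201.   90.9] open 0.744 F [ 0.4  0.1 -0.2] q6 now -26 -> -16.0
delta_pos [0.0013, -0.0016, 0.0084] delta_rot [0.0035, 0.0021, 0.0004]
z 0.10447436278431446 x [-12.39491651  51.00601779] y [ 1.9680234  32.08966551]
```

Emit:
carry_out:
  commands:
    - {"delta_pos": [0, -0.002, 0.003], "delta_rot": [0.003, 0.002, 0], "claw": 50}
    - {"delta_pos": [0, -0.002, 0.006], "delta_rot": [0.003, 0.002, 0], "claw": 50}
    - {"delta_pos": [0, -0.002, 0.008], "delta_rot": [0.003, 0.002, 0], "claw": 50}
    - {"delta_pos": [0, -0.002, 0.008], "delta_rot": [0.003, 0.002, 0], "claw": 50}
    - {"delta_pos": [0, -0.002, 0.008], "delta_rot": [0.003, 0.002, 0], "claw": 50}

```text
time: 6.02
eef_pos: [0.5377, 0.1998, 0.0828]
tcp_rot: [0.449, 0.893, 0.0, 0.0]
contact_force: [-0.9, 0.5, -1.7]
opening: 0.744
```

```bash
python3 -c "
from h import *
delta(537.4,201.1,82.5,36.6)
im,d,W,px,py=placed()
T=W[...,2]
m=(px>-30)&(px<60)&(py>-10)&(py<45)&(T>.075)&(T<.115)
m[:235]=0;m[325:]=0;m[:,:250]=0;m[:,400:]=0
p=np.percentile
print('z',p(T[m],50),'x',p(px[m],[1,99]),'y',p(py[m],[1,99]))
"
```

```text
t 6.02 pos [537.7 199.8  82.8] open 0.744 F [-0.9  0.5 -1.7] q6 now -26 -> -16.0
delta_pos [0.0012, 0.0005, 0.0003] delta_rot [0.0004, 0.0001, 0.0005]
z 0.09640584075804026 x [-14.42623328  49.02928373] y [ 2.09774356 32.18661733]
```

Emit:
carry_out:
  commands:
    - {"delta_pos": [0, 0, 0], "delta_rot": [0, 0, 0], "claw": 85}
    - {"delta_pos": [0, 0, 0], "delta_rot": [0, 0, 0], "claw": 95}
    - {"delta_pos": [0, 0, 0], "delta_rot": [0, 0, 0], "claw": 100}
    - {"delta_pos": [0, 0, 0], "delta_rot": [0, 0, 0], "claw": 100}
    - {"delta_pos": [0, 0, -0.03], "delta_rot": [0, 0, 0], "claw": 100}
    - {"delta_pos": [0, 0, -0.07], "delta_rot": [0, 0, 0], "claw": 100}
    - {"delta_pos": [0, 0, -0.12], "delta_rot": [0, 0, 0], "claw": 100}
    - {"delta_pos": [0, 0, -0.12], "delta_rot": [0, 0, 0], "claw": 100}

```text
time: 6.73
eef_pos: [0.5416, 0.2006, 0.2116]
tcp_rot: [0.449, 0.894, 0.004, 0.006]
contact_force: [1.0, 0.1, 1.0]
opening: 0.997
```

```bash
python3 -c "
from h import *
im,d,W,px,py=placed(); cv2.imwrite('pics/w6.png',im[:,:,::-1])
ok=((abs(px)<75)&(abs(py)<60)).astype(np.uint8)
rects(W,d,.085,.108,ok); rects(W,d,.05,.066,ok)
# B (606.9,-175.5) yaw -24.2
delta(606.9,-175.5,200,-24.2)
"
```

```text
px [320. 199.] z 0.0957 c [538.6 198.7] size 64.1 30.8 yaw 36.1
px [279. 183.] z 0.0578 c [523.8 188.7] size 98.3 30.8 yaw 36.4
px [280. 223.] z 0.0577 c [530.4 151.4] size 63.3 30.5 yaw 36.3
px [337. 227.] z 0.0578 c [575.3 177. ] size 29.8 18.5 yaw 36.4
t 6.78 pos [541.5 200.6 210.9] open 0.999 F [ 1.2 -0.6  1.8] q6 now -26 -> 8.0
delta_pos [-0.3408, -0.1721, 0.0108] delta_rot [0.0149, -0.0012, 1.0618]
```

View pics/w6.png

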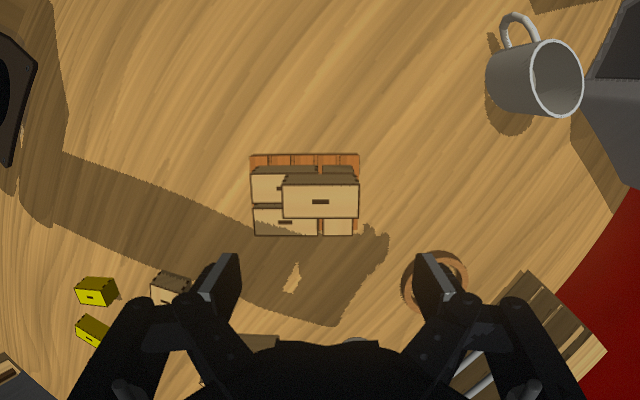

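Box 1 at (320,199) now measures (538.6, 198.7), against a target of (538.1, 198.8), and it lines up with the layer below. Next is box B.

Emit:
carry_out:
  commands:
    - {"delta_pos": [-0.34, -0.172, 0.011], "delta_rot": [0.01, -0.001, 1.061], "claw": 100}
    - {"delta_pos": [-0.34, -0.172, 0.011], "delta_rot": [0.01, -0.001, 1.061], "claw": 100}
    - {"delta_pos": [-0.34, -0.172, 0.011], "delta_rot": [0.01, -0.001, 1.061], "claw": 100}
    - {"delta_pos": [-0.34, -0.172, 0.011], "delta_rot": [0.01, -0.001, 1.061], "claw": 100}
    - {"delta_pos": [-0.34, -0.172, 0.011], "delta_rot": [0.01, -0.001, 1.061], "claw": 100}
    - {"delta_pos": [-0.34, -0.172, 0.011], "delta_rot": [0.01, -0.001, 1.061], "claw": 100}
    - {"delta_pos": [-0.34, -0.172, 0.011], "delta_rot": [0.01, -0.001, 1.061], "claw": 100}
    - {"delta_pos": [-0.34, -0.172, 0.011], "delta_rot": [0.01, -0.001, 1.061], "claw": 100}

```text
time: 7.45
eef_pos: [0.5973, -0.1298, 0.1986]
tcp_rot: [0.824, 0.566, 0.002, 0.0]
contact_force: [1.2, 0.1, 0.6]
opening: 1.002
```

```bash
python3 -c "
from h import *
delta(606.9,-175.5,140,-24.2)"
```

```text
t 7.45 pos [ 597.3 -129.8  198.6] open 1.002 F [1.2 0.1 0.6] q6 now -1 -> 8.0
delta_pos [-0.0393, 0.0253, 0.0585] delta_rot [0.0017, -0.0025, 0.0553]
```

Emit:
carry_out:
  commands:
    - {"delta_pos": [-0.039, 0.025, 0.058], "delta_rot": [0.002, -0.002, 0.055], "claw": 100}
    - {"delta_pos": [-0.039, 0.025, 0.058], "delta_rot": [0.002, -0.002, 0.055], "claw": 100}
    - {"delta_pos": [-0.039, 0.025, 0.058], "delta_rot": [0.002, -0.002, 0.055], "claw": 100}
    - {"delta_pos": [-0.039, 0.025, 0.058], "delta_rot": [0.002, -0.002, 0.055], "claw": 100}
    - {"delta_pos": [-0.039, 0.025, 0.058], "delta_rot": [0.002, -0.002, 0.055], "claw": 100}
    - {"delta_pos": [-0.039, 0.025, 0.058], "delta_rot": [0.002, -0.002, 0.055], "claw": 100}

```text
time: 7.95
eef_pos: [0.6074, -0.1742, 0.1418]
tcp_rot: [0.839, 0.544, 0.001, 0.001]
contact_force: [-0.2, -0.4, 0.1]
opening: 1.005
```

```bash
python3 -c "
from h import *
im,d,W,px,py=placed()
ok=(np.hypot(W[...,0]-.607,W[...,1]+.175)<.05).astype(np.uint8)
rects(W,d,.028,.048,ok)
delta(606.9,-175.5,25,-24.2)"
```

```text
px [327. 206.] z 0.0376 c [ 607.2 -175.1] size 64.5 30.5 yaw -23.7
t 8.0 pos [ 607.6 -174.2  142.3] open 1.003 F [0.7 0.1 0.4] q6 now -1 -> 8.0
delta_pos [-0.0016, -0.0004, 0.1173] delta_rot [0.0026, -0.0006, 0.002]
```

Emit:
carry_out:
  commands:
    - {"delta_pos": [-0.001, 0, 0.04], "delta_rot": [0.002, 0, 0], "claw": 100}
    - {"delta_pos": [-0.001, 0, 0.075], "delta_rot": [0.002, 0, 0], "claw": 100}
    - {"delta_pos": [-0.001, 0, 0.1], "delta_rot": [0.002, 0, 0], "claw": 100}
    - {"delta_pos": [-0.001, 0, 0.112], "delta_rot": [0.002, 0, 0], "claw": 100}
    - {"delta_pos": [-0.001, 0, 0.118], "delta_rot": [0.002, 0, 0], "claw": 100}
    - {"delta_pos": [-0.001, 0, 0.118], "delta_rot": [0.002, 0, 0], "claw": 100}
    - {"delta_pos": [-0.001, 0, 0.118], "delta_rot": [0.002, 0, 0], "claw": 100}

```text
time: 8.58
eef_pos: [0.609, -0.1754, 0.0263]
tcp_rot: [0.839, 0.544, 0.001, 0.001]
contact_force: [-0.1, -0.7, 0.0]
opening: 1.0
```

```bash
python3 -c "
from h import *
held()
delta(607.1,-175.3,24,-24.0)"
```

```text
held box, tool frame: z top -11.4 ((-0.9419174194335938, -1.5635337829589844), (64.63632202148438, 31.621782302856445), 89.92900085449219) x [-15.5  14.4] y [-33.   29.7] px [324. 286.] zslope [ 4.00e-03 -1.14e+01] [ 3.0000e-03 -1.1408e+01]
t 8.63 pos [ 609.3 -175.7   26.8] open 1.002 F [-0.5 -0.3 -0.2] q6 now -1 -> 8.0
delta_pos [-0.0005, -0.0021, 0.0028] delta_rot [0.0049, -0.0005, -0.0011]
```

Emit:
carry_out:
  commands:
    - {"delta_pos": [-0.001, -0.002, 0.002], "delta_rot": [0.004, 0, 0], "claw": 100}
    - {"delta_pos": [-0.001, -0.002, 0.002], "delta_rot": [0.004, 0, 0], "claw": 100}
    - {"delta_pos": [-0.001, -0.002, 0.002], "delta_rot": [0.004, 0, 0], "claw": 60}
    - {"delta_pos": [-0.001, -0.002, 0.002], "delta_rot": [0.004, 0, 0], "claw": 50}
    - {"delta_pos": [-0.001, -0.002, 0.002], "delta_rot": [0.004, 0, 0], "claw": 50}
    - {"delta_pos": [-0.001, -0.002, 0.002], "delta_rot": [0.004, 0, 0], "claw": 50}
    - {"delta_pos": [-0.001, -0.002, 0.002], "delta_rot": [0.004, 0, 0], "claw": 50}
  force: 40

```text
time: 9.22
eef_pos: [0.6078, -0.1762, 0.0258]
tcp_rot: [0.839, 0.544, 0.001, 0.001]
contact_force: [-0.0, -0.2, 4.7]
opening: 0.741
```

```bash
python3 -c "
from h import *
held()
delta(558.4,171.5,200,36.6)"
```

```text
held box, tool frame: z top -11.9 ((0.5026302337646484, -0.7957344055175781), (31.97031021118164, 66.56105041503906), 0.6936421394348145) x [-14.4  15.6] y [-32.1  30.9] px [326. 285.] zslope [ 2.0000e-03 -1.1894e+01] [ 4.0000e-03 -1.1902e+01]
t 9.27 pos [ 607.8 -176.2   25.8] open 0.743 F [-0.6  0.1  5.6] q6 now -1 -> -20.0
delta_pos [0.2974, -0.1864, -0.1746] delta_rot [0.0026, 0.001, -1.0588]
```

Emit:
carry_out:
  commands:
    - {"delta_pos": [0, 0, -0.03], "delta_rot": [0, 0, 0], "claw": 50}
    - {"delta_pos": [0, 0, -0.07], "delta_rot": [0, 0, 0], "claw": 50}
    - {"delta_pos": [0, 0, -0.11], "delta_rot": [0, 0, 0], "claw": 50}
    - {"delta_pos": [0, 0, -0.15], "delta_rot": [0, 0, -0.1], "claw": 50}
    - {"delta_pos": [0.02, -0.01, -0.175], "delta_rot": [0, 0, -0.22], "claw": 50}
    - {"delta_pos": [0.05, -0.03, -0.175], "delta_rot": [0, 0, -0.34], "claw": 50}
    - {"delta_pos": [0.085, -0.05, -0.175], "delta_rot": [0, 0, -0.46], "claw": 50}
    - {"delta_pos": [0.12, -0.07, -0.175], "delta_rot": [0, 0, -0.58], "claw": 50}

```text
time: 9.93
eef_pos: [0.5914, -0.0369, 0.2002]
tcp_rot: [0.647, 0.763, 0.0, 0.001]
contact_force: [-0.3, 0.5, -1.5]
opening: 0.74
```

```bash
python3 -c "
from h import *
delta(559.2,171.5,180,36.6)"
```

```text
t 9.93 pos [591.4 -36.9 200.2] open 0.74 F [-0.3  0.5 -1.5] q6 now -23 -> -20.0
delta_pos [0.2109, 0.0022, 0.0201] delta_rot [0.0015, 0.001, -0.4747]
```

Emit:
carry_out:
  commands:
    - {"delta_pos": [0.211, 0.002, 0.01], "delta_rot": [0.001, 0.001, -0.475], "claw": 50}
    - {"delta_pos": [0.211, 0.002, 0.01], "delta_rot": [0.001, 0.001, -0.475], "claw": 50}
    - {"delta_pos": [0.211, 0.002, 0.01], "delta_rot": [0.001, 0.001, -0.475], "claw": 50}
    - {"delta_pos": [0.211, 0.002, 0.01], "delta_rot": [0.001, 0.001, -0.475], "claw": 50}
    - {"delta_pos": [0.211, 0.002, 0.01], "delta_rot": [0.001, 0.001, -0.475], "claw": 50}
    - {"delta_pos": [0.211, 0.002, 0.02], "delta_rot": [0.001, 0.001, -0.475], "claw": 50}
    - {"delta_pos": [0.211, 0.002, 0.03], "delta_rot": [0.001, 0.001, -0.475], "claw": 50}
    - {"delta_pos": [0.211, 0.002, 0.03], "delta_rot": [0.001, 0.001, -0.475], "claw": 50}

```text
time: 10.6
eef_pos: [0.5567, 0.1712, 0.1661]
tcp_rot: [0.449, 0.894, -0.002, -0.003]
contact_force: [0.2, -0.4, -2.2]
opening: 0.738
```

```bash
python3 -c "
from h import *
delta(559.2,171.5,94,36.6)"
```

```text
t 10.6 pos [556.7 171.2 166.1] open 0.738 F [ 0.2 -0.4 -2.2] q6 now -30 -> -20.0
delta_pos [-0.0015, 0.0026, 0.0721] delta_rot [-0.0058, -0.0027, 0.0013]
```

Emit:
carry_out:
  commands:
    - {"delta_pos": [-0.001, 0.002, 0.02], "delta_rot": [-0.005, -0.003, 0.001], "claw": 50}
    - {"delta_pos": [-0.001, 0.002, 0.036], "delta_rot": [-0.005, -0.003, 0.001], "claw": 50}
    - {"delta_pos": [-0.001, 0.002, 0.036], "delta_rot": [-0.005, -0.003, 0.001], "claw": 50}
    - {"delta_pos": [-0.001, 0.002, 0.036], "delta_rot": [-0.005, -0.003, 0.001], "claw": 50}

```text
time: 10.93
eef_pos: [0.558, 0.1698, 0.1286]
tcp_rot: [0.45, 0.893, -0.002, -0.002]
contact_force: [0.1, -0.4, -1.1]
opening: 0.74
```

```bash
cat >> h.py <<'E'
def inhand(name=None):
    im,d,W,px,py=placed(); T=W[...,2]; s=ctrl.get_state(); zt=s['eef_pos'][2]
    if name: cv2.imwrite(name,im[:,:,::-1])
    m=(abs(px)<75)&(abs(py)<60)&(abs(T-zt-.0125)<.008)
    m[:235]=0;m[325:]=0;m[:,:250]=0;m[:,400:]=0
    p=np.percentile; print('hand z',p(T[m],50).round(4),'x',p(px[m],[1,99]).round(1),'y',p(py[m],[1,99]).round(1))
    m=(abs(px)<75)&(abs(py)<60)&(abs(T-.0955)<.006); m[235:]=0
    if m.sum()>200: print('placed x',p(px[m],[1,99]).round(1),'y',p(py[m],[1,99]).round(1))
E
python3 -c "
from h import *
inhand('pics/w7.png')
delta(559.2,171.5,94,36.6)"
```

```text
hand z 0.1405 x [-15.7  47.5] y [-32.2  -2.1]
placed x [-13.8  48.7] y [ 1.7 31.4]
t 10.98 pos [559.  170.2 130.1] open 0.745 F [ 0.5 -0.2  0.2] q6 now -29 -> -20.0
delta_pos [0.0009, 0.0009, 0.0361] delta_rot [-0.0014, 0.0001, -0.0017]
```

View pics/w7.png

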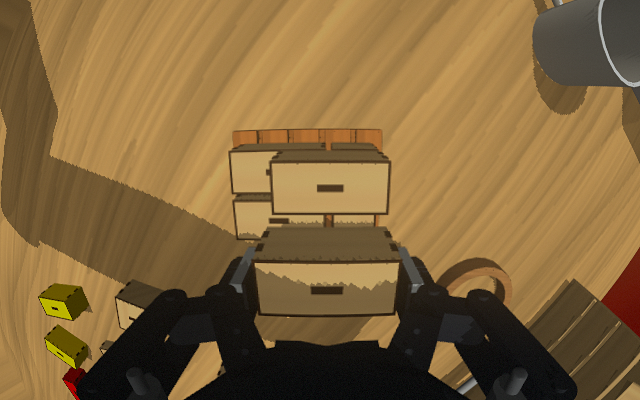

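The view shows the placed box at (331,185) and the held box at (326,285). They are parallel, with a gap of about 4 mm. Descending.

Emit:
carry_out:
  commands:
    - {"delta_pos": [0, 0.001, 0.012], "delta_rot": [-0.001, 0, -0.002], "claw": 50}
    - {"delta_pos": [0, 0.001, 0.024], "delta_rot": [-0.001, 0, -0.002], "claw": 50}
    - {"delta_pos": [0, 0.001, 0.034], "delta_rot": [-0.001, 0, -0.002], "claw": 50}
    - {"delta_pos": [0, 0.001, 0.04], "delta_rot": [-0.001, 0, -0.002], "claw": 50}
    - {"delta_pos": [0, 0.001, 0.04], "delta_rot": [-0.001, 0, -0.002], "claw": 50}
    - {"delta_pos": [0, 0.001, 0.04], "delta_rot": [-0.001, 0, -0.002], "claw": 50}

```text
time: 11.48
eef_pos: [0.5593, 0.1708, 0.0892]
tcp_rot: [0.449, 0.893, -0.001, -0.001]
contact_force: [-0.8, -0.1, -1.5]
opening: 0.737
```

```bash
python3 -c "
from h import *
inhand('pics/w8.png')
delta(559.2,171.5,84.5,36.6)"
```

```text
hand z 0.101 x [-14.1  49. ] y [-32.2   6.3]
placed x [-13.7  48.9] y [ 6.9 31.6]
t 11.53 pos [559.9 170.9  90. ] open 0.741 F [ 0.1  0.5 -1. ] q6 now -30 -> -20.0
delta_pos [0.0009, -0.0002, 0.0055] delta_rot [-0.0005, 0.0001, 0.0004]
```

Emit:
carry_out:
  commands:
    - {"delta_pos": [0, 0, 0.003], "delta_rot": [0, 0, 0], "claw": 50}
    - {"delta_pos": [0, 0, 0.005], "delta_rot": [0, 0, 0], "claw": 50}
    - {"delta_pos": [0, 0, 0.005], "delta_rot": [0, 0, 0], "claw": 50}
    - {"delta_pos": [0, 0, 0.005], "delta_rot": [0, 0, 0], "claw": 50}

```text
time: 11.87
eef_pos: [0.5598, 0.1709, 0.0851]
tcp_rot: [0.449, 0.894, -0.0, -0.0]
contact_force: [-0.1, 0.5, -1.2]
opening: 0.739
```

```bash
python3 -c "
from h import *
inhand()
delta(559.2,171.5,84.5,36.6)"
```

```text
hand z 0.0968 x [-13.6  49.4] y [-32.2   7.9]
placed x [-13.7  48.8] y [ 8.5 31.6]
t 11.92 pos [559.9 170.9  85.2] open 0.741 F [ 0.5 -0.3 -1.9] q6 now -30 -> -20.0
delta_pos [0.0009, -0.0002, 0.0007] delta_rot [-0.0003, 0.0002, 0.0005]
```

Emit:
carry_out:
  commands:
    - {"delta_pos": [0, -0.001, 0.001], "delta_rot": [0, 0, 0], "claw": 50}
    - {"delta_pos": [0, -0.001, 0.001], "delta_rot": [0, 0, 0], "claw": 85}
    - {"delta_pos": [0, -0.001, 0.001], "delta_rot": [0, 0, 0], "claw": 100}
    - {"delta_pos": [0, -0.001, 0.001], "delta_rot": [0, 0, 0], "claw": 100}
    - {"delta_pos": [0, -0.001, 0.001], "delta_rot": [0, 0, 0], "claw": 100}
    - {"delta_pos": [0, 0, -0.03], "delta_rot": [0, 0, 0], "claw": 100}
    - {"delta_pos": [0, 0, -0.07], "delta_rot": [0, 0, 0], "claw": 100}
    - {"delta_pos": [0, 0, -0.115], "delta_rot": [0, 0, 0], "claw": 100}

```text
time: 12.58
eef_pos: [0.5587, 0.1708, 0.1964]
tcp_rot: [0.449, 0.893, -0.001, -0.002]
contact_force: [0.9, 0.4, -0.1]
opening: 1.005
```

```bash
python3 -c "
from h import *
im,d,W,px,py=placed(); cv2.imwrite('pics/w9.png',im[:,:,::-1])
ok=((abs(px)<75)&(abs(py)<60)).astype(np.uint8)
rects(W,d,.085,.108,ok); rects(W,d,.05,.066,ok)
delta(611.3,-56.6,150,38)
"
```

```text
px [328. 163.] z 0.0957 c [538.6 199.1] size 64.3 29.9 yaw 36.7
px [327. 207.] z 0.0957 c [559.  170.7] size 64.4 31.6 yaw 36.6
px [269. 155.] z 0.0577 c [502.1 172.4] size 43.5 30.7 yaw 37.3
px [270. 192.] z 0.0577 c [517.  141.2] size 30.8 30.0 yaw -54.0
t 12.63 pos [564.3 171.7 208.4] open 1.001 F [2.3 0.1 6.1] q6 now -30 -> -43.0
delta_pos [-0.2108, -0.0993, 0.0587] delta_rot [0.0125, 0.0076, -0.0236]
```

View pics/w9.png

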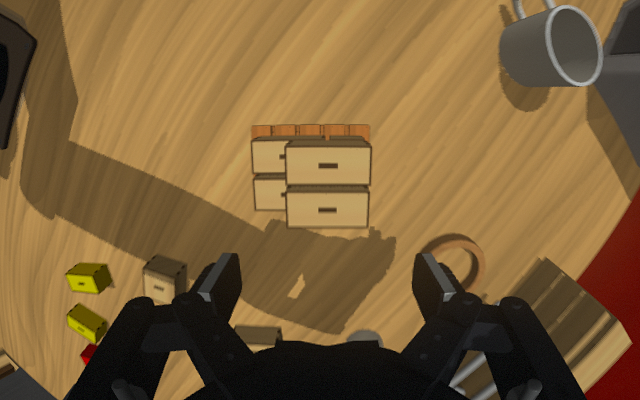

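Both lengthwise boxes, at (328,163) and (327,207), are within about 1 mm of their places. Now the third box, A.

Emit:
carry_out:
  commands:
    - {"delta_pos": [-0.21, -0.099, 0.02], "delta_rot": [0.008, 0.005, -0.024], "claw": 100}
    - {"delta_pos": [-0.21, -0.099, 0.02], "delta_rot": [0.008, 0.005, -0.024], "claw": 100}
    - {"delta_pos": [-0.21, -0.099, 0.02], "delta_rot": [0.008, 0.005, -0.024], "claw": 100}
    - {"delta_pos": [-0.21, -0.099, 0.02], "delta_rot": [0.008, 0.005, -0.024], "claw": 100}
    - {"delta_pos": [-0.21, -0.099, 0.04], "delta_rot": [0.008, 0.005, -0.024], "claw": 100}
    - {"delta_pos": [-0.21, -0.099, 0.058], "delta_rot": [0.008, 0.005, -0.024], "claw": 100}
    - {"delta_pos": [-0.21, -0.099, 0.058], "delta_rot": [0.008, 0.005, -0.024], "claw": 100}
    - {"delta_pos": [-0.21, -0.099, 0.058], "delta_rot": [0.008, 0.005, -0.024], "claw": 100}

```text
time: 13.3
eef_pos: [0.61, -0.057, 0.1485]
tcp_rot: [0.44, 0.898, 0.001, 0.0]
contact_force: [-0.1, -0.1, 1.0]
opening: 0.999
```

```bash
python3 -c "
from h import *
im,d,W,px,py=placed()
ok=(np.hypot(W[...,0]-.611,W[...,1]+.057)<.05).astype(np.uint8)
rects(W,d,.028,.048,ok)
delta(611.3,-56.6,25,38)"
```

```text
px [328. 203.] z 0.0377 c [611.2 -56.3] size 64.9 31.2 yaw 37.8
t 13.35 pos [610.7 -56.  150.1] open 1.0 F [ 0.9 -0.4  0.2] q6 now -53 -> -43.0
delta_pos [-0.0007, -0.0004, 0.1251] delta_rot [0.0039, 0.0012, -0.0009]
```

Emit:
carry_out:
  commands:
    - {"delta_pos": [0, 0, 0.04], "delta_rot": [0.002, 0, 0], "claw": 100}
    - {"delta_pos": [0, 0, 0.08], "delta_rot": [0.002, 0, 0], "claw": 100}
    - {"delta_pos": [0, 0, 0.105], "delta_rot": [0.002, 0, 0], "claw": 100}
    - {"delta_pos": [0, 0, 0.118], "delta_rot": [0.002, 0, 0], "claw": 100}
    - {"delta_pos": [0, 0, 0.124], "delta_rot": [0.002, 0, 0], "claw": 100}
    - {"delta_pos": [0, 0, 0.124], "delta_rot": [0.002, 0, 0], "claw": 100}
    - {"delta_pos": [0, 0, 0.124], "delta_rot": [0.002, 0, 0], "claw": 100}

```text
time: 13.93
eef_pos: [0.6129, -0.0556, 0.0282]
tcp_rot: [0.438, 0.899, 0.001, 0.003]
contact_force: [-0.3, -0.3, 0.8]
opening: 1.0
```

```bash
python3 -c "
from h import *
held()
delta(611.3,-56.5,25,37.9)"
```

```text
held box, tool frame: z top -9.5 ((0.3385019302368164, -1.7051162719726562), (64.56132507324219, 31.61114501953125), 89.82412719726562) x [-14.1  15.7] y [-33.   29.6] px [322. 283.] zslope [ 4.000e-03 -9.519e+00] [ 0.    -9.525]
t 13.98 pos [613.2 -55.8  28.7] open 1.0 F [ 0.4 -0.3  0. ] q6 now -53 -> -43.0
delta_pos [0.0007, -0.0019, 0.0037] delta_rot [0.0048, 0.0049, 0.0015]
```

Emit:
carry_out:
  commands:
    - {"delta_pos": [0, -0.002, 0.004], "delta_rot": [0.004, 0.004, 0], "claw": 100}
    - {"delta_pos": [0, -0.002, 0.004], "delta_rot": [0.004, 0.004, 0], "claw": 100}
    - {"delta_pos": [0, -0.002, 0.004], "delta_rot": [0.004, 0.004, 0], "claw": 60}
    - {"delta_pos": [0, -0.002, 0.004], "delta_rot": [0.004, 0.004, 0], "claw": 50}
    - {"delta_pos": [0, -0.002, 0.004], "delta_rot": [0.004, 0.004, 0], "claw": 50}
    - {"delta_pos": [0, -0.002, 0.004], "delta_rot": [0.004, 0.004, 0], "claw": 50}
    - {"delta_pos": [0, -0.002, 0.004], "delta_rot": [0.004, 0.004, 0], "claw": 50}
  force: 40

```text
time: 14.57
eef_pos: [0.6123, -0.0574, 0.0257]
tcp_rot: [0.438, 0.899, 0.0, 0.001]
contact_force: [-0.9, -0.1, 4.7]
opening: 0.742
```

```bash
python3 -c "
from h import *
held()
delta(507.3,154.7,200,-53.4)"
```

```text
held box, tool frame: z top -12.1 ((1.1506776809692383, 0.41799163818359375), (66.37889099121094, 31.880306243896484), 89.7338638305664) x [-13.4  16.5] y [-31.2  31.7] px [326. 283.] zslope [ 1.0000e-03 -1.2093e+01] [  0.    -12.093]
t 14.62 pos [612.3 -57.4  25.7] open 0.742 F [-0.4 -0.6  5.5] q6 now -53 -> -110.0
delta_pos [0.2314, 0.048, -0.1748] delta_rot [-0.0005, 0.0029, -1.5466]
```

Emit:
carry_out:
  commands:
    - {"delta_pos": [0, 0, -0.03], "delta_rot": [0, 0, 0], "claw": 50}
    - {"delta_pos": [0, 0, -0.07], "delta_rot": [0, 0, 0], "claw": 50}
    - {"delta_pos": [0, 0, -0.11], "delta_rot": [0, 0, 0.1], "claw": 50}
    - {"delta_pos": [0, 0, -0.15], "delta_rot": [0, 0, 0.22], "claw": 50}
    - {"delta_pos": [0.02, 0.005, -0.175], "delta_rot": [0, 0, 0.34], "claw": 50}
    - {"delta_pos": [0.05, 0.01, -0.175], "delta_rot": [0, 0, 0.46], "claw": 50}
    - {"delta_pos": [0.085, 0.018, -0.175], "delta_rot": [0, 0, 0.58], "claw": 50}
    - {"delta_pos": [0.12, 0.025, -0.175], "delta_rot": [0, 0, 0.7], "claw": 50}

```text
time: 15.28
eef_pos: [0.5567, 0.0535, 0.2001]
tcp_rot: [0.723, 0.691, 0.001, 0.001]
contact_force: [0.9, 0.2, -1.4]
opening: 0.741
```

```bash
python3 -c "
from h import *
delta(506,154.1,170,-53.4)"
```

```text
t 15.28 pos [556.7  53.5 200.1] open 0.741 F [ 0.9  0.2 -1.4] q6 now -2 -> 70.0
delta_pos [0.0982, -0.0552, 0.0299] delta_rot [0.0022, -0.0008, 0.8875]
```

Emit:
carry_out:
  commands:
    - {"delta_pos": [0.098, -0.055, 0.01], "delta_rot": [0.002, -0.001, 0.887], "claw": 50}
    - {"delta_pos": [0.098, -0.055, 0.01], "delta_rot": [0.002, -0.001, 0.887], "claw": 50}
    - {"delta_pos": [0.098, -0.055, 0.01], "delta_rot": [0.002, -0.001, 0.887], "claw": 50}
    - {"delta_pos": [0.098, -0.055, 0.01], "delta_rot": [0.002, -0.001, 0.887], "claw": 50}
    - {"delta_pos": [0.098, -0.055, 0.01], "delta_rot": [0.002, -0.001, 0.887], "claw": 50}
    - {"delta_pos": [0.098, -0.055, 0.01], "delta_rot": [0.002, -0.001, 0.887], "claw": 50}
    - {"delta_pos": [0.098, -0.055, 0.01], "delta_rot": [0.002, -0.001, 0.887], "claw": 50}
    - {"delta_pos": [0.098, -0.055, 0.03], "delta_rot": [0.002, -0.001, 0.887], "claw": 50}

```text
time: 15.95
eef_pos: [0.5083, 0.1544, 0.1728]
tcp_rot: [0.95, 0.312, 0.003, 0.001]
contact_force: [0.4, 0.0, -0.4]
opening: 0.742
```

```bash
python3 -c "
from h import *
delta(506,154.1,132,-53.4)"
```

```text
t 15.95 pos [508.3 154.4 172.8] open 0.742 F [ 0.4  0.  -0.4] q6 now 60 -> 70.0
delta_pos [-0.0022, -0.0012, 0.0408] delta_rot [0.0036, -0.0059, -0.0039]
```

Emit:
carry_out:
  commands:
    - {"delta_pos": [-0.002, -0.001, 0.02], "delta_rot": [0.003, -0.005, -0.004], "claw": 50}
    - {"delta_pos": [-0.002, -0.001, 0.04], "delta_rot": [0.003, -0.005, -0.004], "claw": 50}
    - {"delta_pos": [-0.002, -0.001, 0.04], "delta_rot": [0.003, -0.005, -0.004], "claw": 50}
    - {"delta_pos": [-0.002, -0.001, 0.04], "delta_rot": [0.003, -0.005, -0.004], "claw": 50}
    - {"delta_pos": [-0.002, -0.001, 0.04], "delta_rot": [0.003, -0.005, -0.004], "claw": 50}

```text
time: 16.37
eef_pos: [0.5065, 0.1541, 0.1331]
tcp_rot: [0.949, 0.314, 0.001, 0.0]
contact_force: [-0.1, -0.2, -1.1]
opening: 0.737
```

```bash
python3 -c "
from h import *
inhand('pics/w10.png')
delta(506,154.1,90,-53.4)"
```

```text
hand z 0.1451 x [-49. -19.] y [-30.5  32.6]
placed x [-13.9  48.9] y [-32.3  30.7]
t 16.42 pos [507.  154.1 133.8] open 0.74 F [ 0.3  0.7 -1.2] q6 now 59 -> 70.0
delta_pos [-0.0009, -0.0006, 0.0438] delta_rot [0.0014, -0.0024, 0.0001]
```

View pics/w10.png

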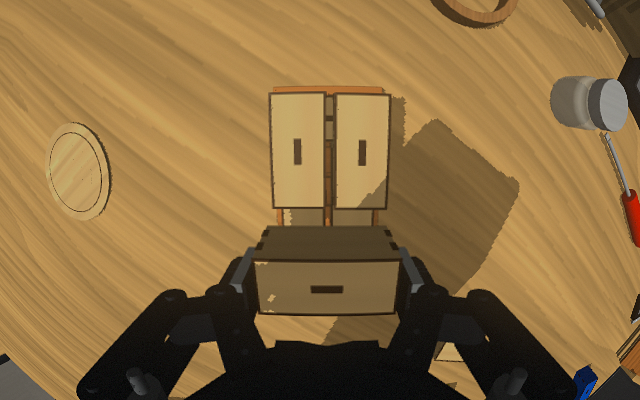

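The view shows the held box at (327,287), square to the two placed boxes at (298,150) and (362,150) and 4–5 mm clear of their ends. Descending.

Emit:
carry_out:
  commands:
    - {"delta_pos": [0, 0.001, 0.015], "delta_rot": [0.001, -0.002, 0], "claw": 50}
    - {"delta_pos": [0, 0.001, 0.03], "delta_rot": [0.001, -0.002, 0], "claw": 50}
    - {"delta_pos": [0, 0.001, 0.038], "delta_rot": [0.001, -0.002, 0], "claw": 50}
    - {"delta_pos": [0, 0.001, 0.044], "delta_rot": [0.001, -0.002, 0], "claw": 50}
    - {"delta_pos": [0, 0.001, 0.044], "delta_rot": [0.001, -0.002, 0], "claw": 50}
    - {"delta_pos": [0, 0.001, 0.044], "delta_rot": [0.001, -0.002, 0], "claw": 50}

```text
time: 16.92
eef_pos: [0.508, 0.1534, 0.0902]
tcp_rot: [0.949, 0.314, 0.0, 0.0]
contact_force: [0.9, 0.2, -0.9]
opening: 0.739
```

```bash
python3 -c "
from h import *
inhand()
delta(506,154.1,84,-53.4)"
```

```text
hand z 0.1022 x [-48.2 -10.9] y [-31.9  31.1]
placed x [-9.9 48.8] y [-32.3  30.8]
t 16.97 pos [508.3 153.4  90.6] open 0.741 F [ 1.   0.3 -1.4] q6 now 59 -> 70.0
delta_pos [-0.0015, -0.0019, 0.0066] delta_rot [0.0011, -0.0016, 0.0002]
```

Emit:
carry_out:
  commands:
    - {"delta_pos": [-0.001, 0, 0.003], "delta_rot": [0.001, -0.001, 0], "claw": 50}
    - {"delta_pos": [-0.001, 0, 0.006], "delta_rot": [0.001, -0.001, 0], "claw": 50}
    - {"delta_pos": [-0.001, 0, 0.006], "delta_rot": [0.001, -0.001, 0], "claw": 50}
    - {"delta_pos": [-0.001, 0, 0.006], "delta_rot": [0.001, -0.001, 0], "claw": 50}

```text
time: 17.3
eef_pos: [0.5074, 0.1528, 0.0845]
tcp_rot: [0.949, 0.314, 0.0, -0.0]
contact_force: [0.1, 0.2, 0.2]
opening: 0.744
```

```bash
python3 -c "
from h import *
inhand()
delta(506,154.1,84,-53.4)"
```

```text
hand z 0.0964 x [-48.9  -9.3] y [-32.  31.]
placed x [-8.2 48.8] y [-32.2  30.7]
t 17.35 pos [507.5 152.8  84.7] open 0.742 F [-0.5 -0.5 -0.8] q6 now 59 -> 70.0
delta_pos [-0.0005, -0.0019, 0.0007] delta_rot [0.0001, -0.0006, 0.0001]
```

Emit:
carry_out:
  commands:
    - {"delta_pos": [0, 0, 0.001], "delta_rot": [0, 0, 0], "claw": 50}
    - {"delta_pos": [0, 0, 0.001], "delta_rot": [0, 0, 0], "claw": 85}
    - {"delta_pos": [0, 0, 0.001], "delta_rot": [0, 0, 0], "claw": 100}
    - {"delta_pos": [0, 0, 0.001], "delta_rot": [0, 0, 0], "claw": 100}
    - {"delta_pos": [0, 0, 0.001], "delta_rot": [0, 0, 0], "claw": 100}
    - {"delta_pos": [0, 0, -0.03], "delta_rot": [0, 0, 0], "claw": 100}
    - {"delta_pos": [0, 0, -0.07], "delta_rot": [0, 0, 0], "claw": 100}
    - {"delta_pos": [0, 0, -0.13], "delta_rot": [0, 0, 0], "claw": 100}

```text
time: 18.02
eef_pos: [0.5062, 0.1526, 0.196]
tcp_rot: [0.949, 0.314, -0.002, -0.0]
contact_force: [1.5, -0.5, 0.8]
opening: 0.998
```

Emit:
carry_out:
  commands:
    - {"delta_pos": [0, 0, -0.04], "delta_rot": [0, 0, 0], "claw": 100}
    - {"delta_pos": [0, 0, -0.04], "delta_rot": [0, 0, 0], "claw": 100}
    - {"delta_pos": [0, 0, -0.04], "delta_rot": [0, 0, 0], "claw": 100}
    - {"delta_pos": [0, 0, -0.04], "delta_rot": [0, 0, 0], "claw": 100}

```text
time: 18.35
eef_pos: [0.5061, 0.1526, 0.2359]
tcp_rot: [0.949, 0.314, -0.002, -0.0]
contact_force: [-0.2, -0.4, 0.3]
opening: 1.001
```

```bash
python3 -c "
from h import *
im,d,W,px,py=placed(); cv2.imwrite('pics/w11.png',im[:,:,::-1])
ok=((abs(px)<75)&(abs(py)<60)).astype(np.uint8)
rects(W,d,.085,.108,ok); print(ctrl.get_state()['eef_pos'])
im,d=ctrl.read_camera('side');cv2.imwrite('pics/s11.png',cv2.resize(im[160:300,200:440,::-1],(800,467)))
im,d=ctrl.read_camera('top');cv2.imwrite('pics/t11.png',im[:,:,::-1])
"
```

```text
px [308. 132.] z 0.0958 c [538.6 198.7] size 64.4 30.3 yaw 36.6
px [348. 133.] z 0.0958 c [559.4 170.3] size 63.8 29.8 yaw 36.8
px [328. 189.] z 0.0956 c [507.9 154.3] size 64.6 30.6 yaw -53.2
[0.50546713 0.15257514 0.23454728]
```

View pics/w11.png

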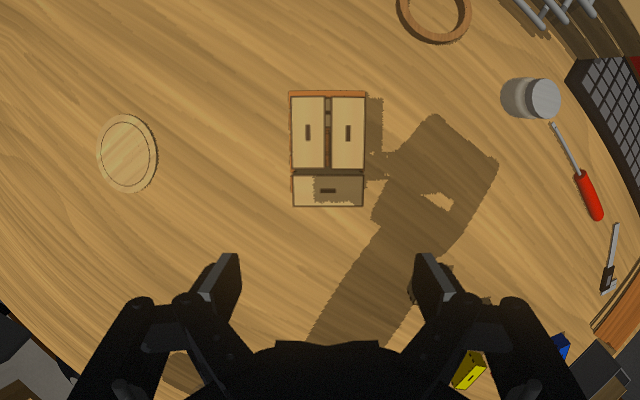

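View pics/s11.png

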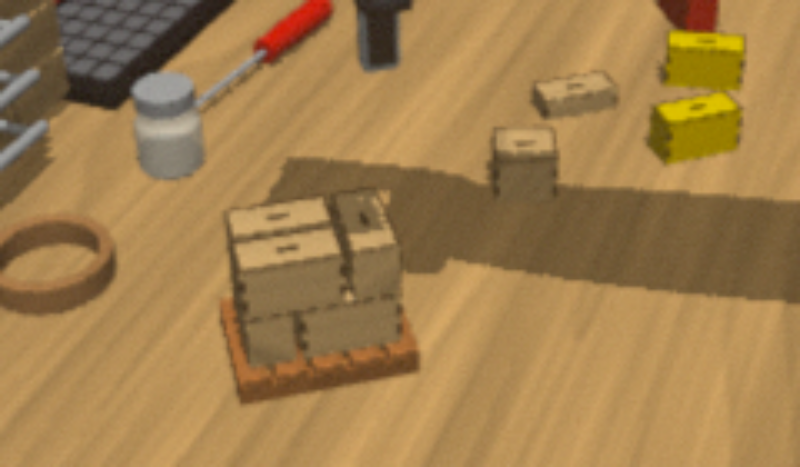

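All three boxes are within about 2 mm of their places, level and interlocked. The side view shows the lower layer flush at (320,330). The square box at (523,160) and the half box at (575,93) look undisturbed. Handing in.

```bash
python3 -c "
from plant import ctrl
print(ctrl.sign_off())"
```

```text
the job is handed in; nothing more can be done
None
```

The second layer is on the pallet and the job is handed in at about 18.5 s. No verdict was reported. I picked up the three plain full-size boxes by their ends and placed the two lengthwise ones first, then the crosswise one over the free ends of the lower lengthwise boxes.

Last wrist-camera check against the target places:

| Place | Measured x, y (mm) | Target x, y (mm) | Angle error |
|---|---|---|---|
| long_place_a | 538.6, 198.7 | 538.1, 198.8 | under 1° |
| long_place_b | 559.4, 170.3 | 558.4, 171.5 | under 1° |
| cross_place | 507.9, 154.3 | 507.3, 154.7 | under 1° |

- **Height:** all tops measured 95.6–95.8 mm, against 96 mm expected.
- **Bottom layer:** it looked flush under the new layer in the side view. I did not measure its final position, because the new boxes cover it.
- **Other items:** the square box, half box and the bystanders in view showed no movement. I judged this by eye from the last pictures and did not measure it.
- **One oddity:** on the first grasp I set the tool too low, and it rose about 6 mm as the jaws closed, with about 7 N on the wrist. I took the later grasps higher, and they read about 5 N.

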